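Index a rotary stage against its stop and lock it

TASK

Turn the round plate of the rotary stage clockwise (seen from above) by pushing one of its upright posts, until its ear comes up against the stop post, and press it there with about 10 N for a second to take up the play, never harder than 20 N. Then take the lock pin from its parking block and push it gently, fully home through the ear into the index hole underneath, let go, and leave the other things on the bench alone.

Things in the scene. Friction and masses are not known exactly. Their poses are not given: they have to be found in the camera images.
- hub (a point): Axis of the rotary stage, at the plate's upper face, 44 mm above the bench. Grey base fixed to the bench, 184 mm across; on it an aluminium plate, 200 mm across, 12 mm thick, with a heat sink and board (50x78 mm, 33 mm high) in its middle and a 3 mm thick steel ring along its edge. The plate turns freely about the vertical, with slight friction (about 1 N at a post); it stays where it is left.
- ear_hole (a point): Mouth centre of the round 12.4 mm hole through the plate's ear, 44 mm above the bench, 122 mm from the axis; the ear is a 36 mm square, 12 mm thick lug on the rim. Three upright steel posts to push (14 mm thick, tops 89 mm above the bench, 85 mm from the axis) stand opposite the ear and 90 degrees to either side, but their ring was set by hand: they are up to 13 mm off along the rim, either way.
- index_hole (a point): Mouth centre of the index hole in the base's 44 mm square block, 30 mm above the bench, 122 mm from the axis; 12.4 mm wide, down to the bench. At home the ear's hole is exactly over it and the ear's clockwise side is against the stop post (12 mm thick, beside the block, as high as the plate's face). The stop is hard: force rises within about a mm.
- plate (a joint): Angle of the plate from home, rad: 0 against the stop, growing counter-clockwise seen from above, 2.2 at most; it starts at 0.7 to 1.9.
- pin_grip (a point): Centre of the lock pin's upright black grip, 18 mm thick, 44 mm long. Below it a steel collar (22 mm wide, 4 mm) and a 10 mm thick, 38 mm long shank with tapered nose. This point is 26 mm above the collar's underside, 64 mm above the nose; z up. 100 g. It starts in its parking block (44 mm square, 45 mm high, fixed), collar on the block. Home in the stage this point is 70 mm above the bench.
- small_driver: Small screwdriver lying on the bench, 156 mm long, 14 mm thick. A bystander, to be left alone; origin under its centre.
- fine_tweezers: Steel tweezers lying on the bench, 126 mm long, 9 mm thick. A bystander; origin under its centre.
- relays: Small relay circuit board lying on the bench, 46x70x20 mm. A bystander; origin under its centre.
- usb_lead_end: White adapter stick lying on the bench, 20x58x10 mm. A bystander; origin under its centre.
Mind the look-alikes: they are no part of the job. Of the things like the part that bears pin_grip, leave any that is orange; of the rest the larger one is meant.

How it is judged:
On the way:
1. the plate is home against its stop and pressed there by the fingers with more than 7 N for 0.4 s (value of joint plate below 0.012 rad and contact force between the fingers and plate above 7 N), for 0.4 s.
At the end, for the whole second after the job is handed in: The plate is within 0.02 rad of its stop; the lock pin stands at rest through the ear and the index hole, its grip centre within 6 mm of the hole's axis and 66 to 73 mm above the bench (collar down on the ear), tilted less than 0.1 rad, and released (value of joint plate below 0.02 rad and horizontal distance between pin_grip and index_hole below 0.006 m and height (world z) of pin_grip between 0.066 and 0.073 m and angle between pin_grip's own z axis and vertical below 0.1 rad and linear speed of pin below 0.01 m/s and velocity of joint plate between -0.02 and 0.02 rad/s); the robot touches nothing.
It fails at once if the fingers press on the plate or its posts with more than 20 N (contact force between the fingers and plate above 20 N).
It fails at once if the pin is forced against the plate with more than 20 N (contact force between pin and plate above 20 N).
It fails at once if a bystander is moved by more than 30 mm (distance of any of small_driver, fine_tweezers, relays, usb_lead_end from where it was at the start of the episode above 0.03 m).
It also fails if it takes over 69 s, if anything falls off the work surface, if the arm or the gripper's body presses on something with over 40 N, if the wrist force passes 120 N, or if a joint passes its speed limit or range.

ROBOT

A 6-joint arm with a two-finger parallel gripper is mounted at the origin on a cart in front of the work surface, level with it; the furniture and walls round the work are solid. World frame = base frame: x ahead of the robot, y to its left, z up, the work surface at z = 0. Lengths are in m, angles in rad, forces in N, time in s.
With the tool pointing down it reaches from about 0.4 to 0.825 m from the base axis. Payload 7 kg.
Tool frame: the origin (TCP) lies on the mounting face of the last link; the fingertips stand 178 mm ahead of it and the grasp point (between the pads) lies 159 mm ahead of it; z points along the fingers, y is the direction in which the jaws open and shut (so a half turn about z gives the same grasp; the last joint's range is limited). The gripper opens to 88 mm and grips with 3 to 60 N. Pads are 19 mm wide; open, the fingers measure 130 mm over their backs; the gripper's body (78 mm by 193 mm) begins 47 mm behind the grasp point.
Start: joints at [-0.851, 0.359, 0.012, 0, -1.224, -0.288], TCP at [0.282, -0.613, 0.405] pointing down, gripper open.
Joint ranges: [-3.07, 3.07], [-1.43, 2.12], [-1.02, 1.25], [-3.03, 1.67], [-3.05, -0], [-3.03, 3.03]. Speed limits (rad/s): [2.39, 2.39, 3.01, 3.14, 3.14, 3.14].

INTERFACE

Orientations are given as [roll, pitch, yaw] about the fixed x, y, z axes, in that order (R = Rz(yaw) Ry(pitch) Rx(roll)).
In Python, from station import * gives the robot as it stands.
- The arm moves only by the tool arm_command, never from a script. Its argument "targets" is a list of rows, each a list of 3 entries, a list of its own where there are three numbers: the turn, a rotation vector about the world's x, y, z in rad, then the shift along the world's x, y, z in mm, then the closure, from 0 (fully open) to 1 (shut). In form: [[[wx, wy, wz], [tx, ty, tz], fingers], ...]. A call has 1 to 8 rows; each row shifts and turns the commanded pose from where the row before left it; what a row does not reach is not made up. A row lasts 1/10 s, in which the tool goes at most 50 mm and 8.59 degrees, less where a joint would pass 70% of its speed; a pose out of reach is approached as far as the arm can. A call with a gripper value outside its range is refused whole. The fingers move at their own pace and stop on an object; "squeeze" is the grip in N (left out, the last holds). Time passes only in rows, so rows that do not move let the fingers close. It gives the time, the measured TCP pose, the force and the opening at its end, in the units of the state.
- get_state(): the state, without advancing time (a new reading comes with each control period).
- grab_frame(name): name is "scene" or "side" or "wrist"; returns (picture, depth): 420x560x3 uint8, red, green, blue; 420x560 float32, m along the optical axis (not along the pixel's ray), 0 where there is no reading.
- camera_params(name): a dict with "mtx" (3x3 intrinsics, pixels), "k1" (the pictures are not rectified: a ray, as slopes to the right and down, at radius r is drawn at 1 + k1 r^2 times it, then the intrinsics apply), "eye" and "orientation" of the camera in the world. Camera axes: x right, y down, z forward; pixel columns grow to the right and rows downward; lengths in m; the calibration is good to about 2 mm. A picture is of the moment at which its call begins: read the wrist's pose just before it. camera_params takes no time and is no camera call; for the wrist camera it gives the pose at the moment of the call.
- job_done(): hands the job in, once; it reports no verdict.
The state is a dict: "t": time; "q": joint angles; "qd": joint speeds; "joint_efforts": joint torques, N m; "eef_pos": TCP position; "ee_rot": TCP orientation; "force": force on the tool from outside, world axes, zero at the start; "moment": the same for the moment, N m; "width": finger opening in m.
Only numpy, scipy, OpenCV 4.12 (cv2) and the standard library are available. Lean on these libraries where they do the work, as an engineer would, in place of code of your own. Each camera call takes 0.05 s, during which the arm holds its last target.

## Working session

There is one attempt and no reset: what is moved stays moved. The work goes in short steps, Python scripts to look and compute and a tool call to move; the robot and the scene stay as the last step left them, time stands still between calls to the robot, and variables do not carry over. Pictures are saved under pics/ and viewed, and the job is handed in when it is done.

Besides the shell and the picture viewer there is one more tool, called after "Request:" as a command line: name --argument value ..., lists and objects as JSON in quotes. arm_command: Moves the arm, as the interface text tells. Its arguments: {"type":"object","properties":{"targets":{"type":"array"},"squeeze":{"type":"number"}},"required":["targets"]}

```bash
mkdir -p pics; ls; cat > h.py <<'E'
from station import *
import numpy as np, cv2
def snap(name,tag):
    p=camera_params(name); im,d=grab_frame(name)
    cv2.imwrite(f'pics/{tag}.png',im[:,:,::-1]); np.savez(f'pics/{tag}.npz',im=im,d=d,mtx=p['mtx'],k1=p['k1'],eye=p['eye'],ori=np.array(p['orientation']))
    return im,d,p
E
python3 - <<'E'
from h import *
s=get_state(); print({k:np.round(v,3) for k,v in s.items()})
for n in ['scene','side','wrist']:
    im,d,p=snap(n,n+'0'); print(n,p, d[d>0].min(), d.max())
E
```

```text
pics
{'t': np.float64(0.0), 'q': array([-0.851,  0.359,  0.011, -0.   , -1.224, -0.288]), 'qd': array([ 0.   , -0.002, -0.002, -0.001, -0.001,  0.001]), 'joint_efforts': array([ 0.0000e+00, -5.8272e+01,  2.9306e+01,  6.9970e+00,  7.0000e-03,
       -0.0000e+00]), 'eef_pos': array([ 0.282, -0.613,  0.404]), 'ee_rot': array([ 3.14, -0.  , -2.71]), 'force': array([ 0.998, -0.801,  0.572]), 'moment': array([-0.003, -0.008, -0.018]), 'width': np.float64(0.087)}
scene {'mtx': array([[449.02532449,   0.        , 271.51883799],
       [  0.        , 449.02532449, 208.102072  ],
       [  0.        ,   0.        ,   1.        ]]), 'k1': 0.03610135340883198, 'eye': array([0.12381421, 0.51832845, 0.57915525]), 'orientation': array([-2.15088531,  0.02462578, -2.61087652])} 0.3629851 2.1802473
side {'mtx': array([[391.8671563 ,   0.        , 278.22798081],
       [  0.        , 391.8671563 , 202.5240752 ],
       [  0.        ,   0.        ,   1.        ]]), 'k1': -0.10016795748054241, 'eye': array([ 0.28106336, -0.82638098,  0.55460084]), 'orientation': array([-2.14867711, -0.01584602, -0.37926897])} 0.13375624 2.66727
wrist {'mtx': array([[306.7348063 ,   0.        , 279.22307553],
       [  0.        , 306.7348063 , 209.91770534],
       [  0.        ,   0.        ,   1.        ]]), 'k1': -0.06802440312240378, 'eye': array([ 0.20759645, -0.64711801,  0.38334828]), 'orientation': array([ 2.83528672e+00, -1.39932981e-03,  2.00274571e+00])} 0.055434503 1.254541
```

View pics/scene0.png

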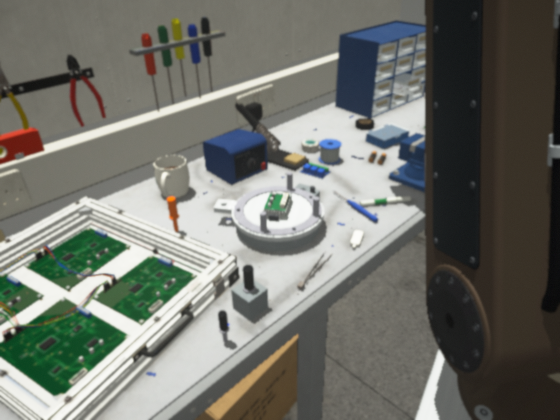

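View pics/side0.png

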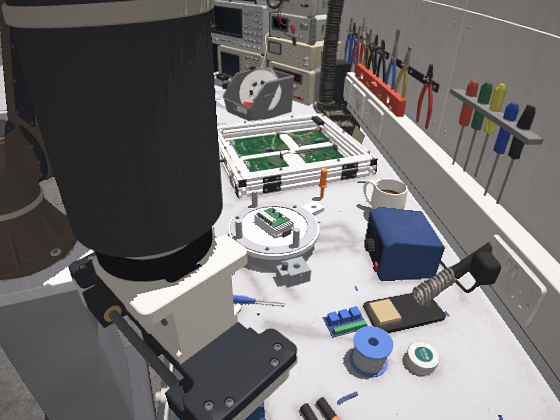

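View pics/wrist0.png

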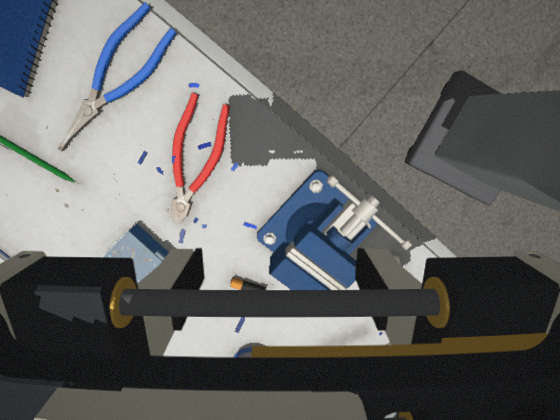

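```bash
cat >> h.py <<'E'
from scipy.spatial.transform import Rotation as Ro
def load(tag):
    z=np.load(f'pics/{tag}.npz'); return z
def rays(z,uv):
    uv=np.atleast_2d(np.array(uv,float)); m=z['mtx']
    K=np.array(m); xy=np.c_[(uv[:,0]-K[0,2])/K[0,0],(uv[:,1]-K[1,2])/K[1,1]]
    s=xy.copy()
    for _ in range(20):
        r2=(s**2).sum(1,keepdims=True); s=xy/(1+float(z['k1'])*r2)
    return np.c_[s,np.ones(len(s))]@Ro.from_euler('xyz',z['ori']).as_matrix().T
def onplane(z,uv,h):
    d=rays(z,uv); t=(h-z['eye'][2])/d[:,2]; return z['eye']+t[:,None]*d
def bydepth(z,uv):
    d=rays(z,uv); uv=np.atleast_2d(uv).astype(int); return z['eye']+z['d'][uv[:,1],uv[:,0]][:,None]*d
def proj(z,P):
    P=np.atleast_2d(P); c=(P-z['eye'])@Ro.from_euler('xyz',z['ori']).as_matrix()
    s=c[:,:2]/c[:,2:]; s=s*(1+float(z['k1'])*(s**2).sum(1,keepdims=True))
    return s@np.array(z['mtx'])[:2,:2].T+np.array(z['mtx'])[:2,2]
def crop(tag,x0,y0,x1,y1,f,out):
    im=cv2.imread(f'pics/{tag}.png')[y0:y1,x0:x1]
    cv2.imwrite(f'pics/{out}.png',cv2.resize(im,None,fx=f,fy=f,interpolation=cv2.INTER_CUBIC))
E
python3 - <<'E'
from h import *
crop('scene0',130,140,400,350,2.9,'scene0c')
crop('side0',200,150,420,310,3.6,'side0c')
z=load('scene0')
for n,uv in dict(pinblk=(249,277),ear=(226,205),small=(224,320),bench=(190,250),bench2=(330,260),plate=(250,205),post=(265,222)).items(): print(n,bydepth(z,uv).round(3))
z=load('side0')
for n,uv in dict(ear=(316,209),idxblk=(293,266),bench=(330,260),bench2=(230,280),plate=(250,240),post=(297,238)).items(): print(n,bydepth(z,uv).round(3))
E
```

```text
pinblk [[0.448 0.064 0.08 ]]
ear [[ 0.65  -0.151  0.037]]
small [[0.443 0.144 0.058]]
bench [[0.601 0.032 0.056]]
bench2 [[ 0.386 -0.129  0.   ]]
plate [[ 0.597 -0.168  0.044]]
post [[ 0.514 -0.096  0.07 ]]
ear [[ 0.652 -0.157  0.043]]
idxblk [[ 0.53  -0.303  0.028]]
bench [[ 0.625 -0.286 -0.   ]]
bench2 [[ 0.322 -0.648  0.377]]
plate [[ 0.471 -0.212  0.042]]
post [[ 0.55  -0.273  0.071]]
```

View pics/scene0c.png

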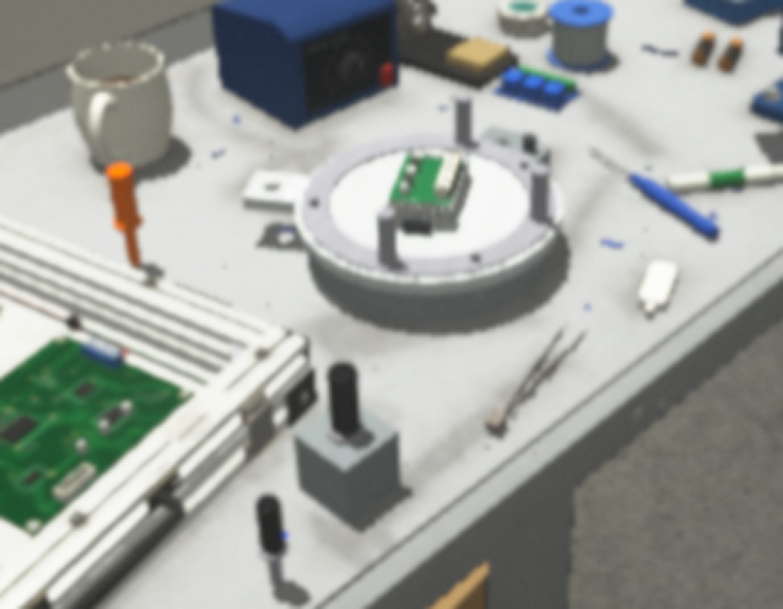

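View pics/side0c.png

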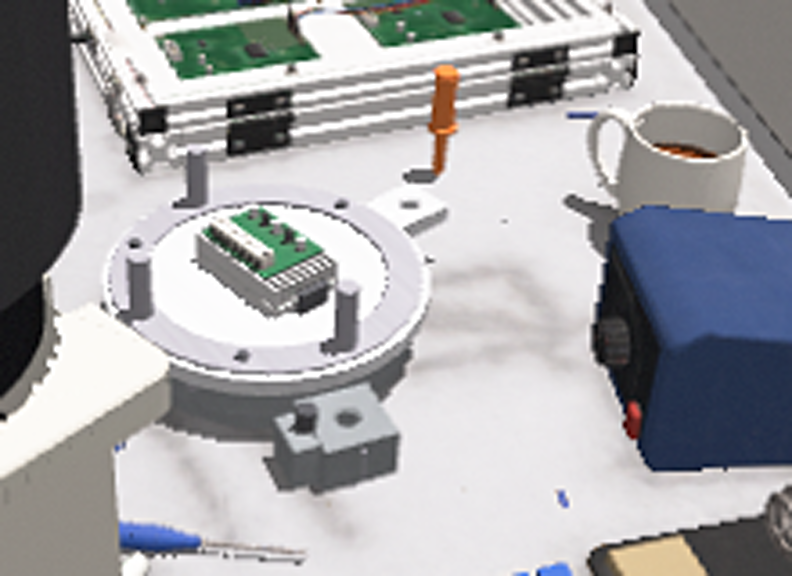

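```bash
python3 - <<'E'
from h import *
s=load('scene0'); z=load('side0')
S=lambda p:(p[0]/2.9+130,p[1]/2.9+140); D=lambda p:(p[0]/3.6+200,p[1]/3.6+150)
idx=onplane(z,D((349,417)),.03)[0]; ears=onplane(z,D((409,205)),.044)[0]; ear2=onplane(s,S((271,187)),.044)[0]
print('idx',idx,'ear',ears,ear2)
for n,a,b in [('A',(387,212),(197,153)),('B',(540,168),(138,255)),('C',(463,100),(348,288))]:
    print(n,onplane(s,S(a),.089).round(4),onplane(z,D(b),.089).round(4))
print('pin top',onplane(s,S((342,372)),.093), 'blk', onplane(s,S((347,440)),.045))
# plate rim ellipse: white/ring region in side by depth height
for tag,zz in (('scene0',s),('side0',z)):
    H,W=zz['d'].shape; uv=np.stack(np.meshgrid(np.arange(W),np.arange(H)),-1).reshape(-1,2)
    P=zz['eye']+zz['d'].reshape(-1,1)*rays(zz,uv)
    m=(P[:,2]>.043)&(P[:,2]<.051)&(abs(P[:,0]-.53)<.16)&(abs(P[:,1]+.19)<.16)
    Q=P[m][:,:2].astype(np.float32); h=cv2.convexHull(Q)[:,0]
    # fit circle r=.1 robustly to hull-ish points
    from scipy.optimize import least_squares
    r=least_squares(lambda c:np.hypot(*(h-c).T)-.1,[.53,-.185],loss='soft_l1',f_scale=.001)
    print(tag,m.sum(),'hub',r.x,np.sort(r.fun*1e3).round(1)[::4])
    for t in (ears,ear2,idx): v=t[:2]-r.x; print(np.hypot(*v),np.degrees(np.arctan2(v[1],v[0])))
E
```

```text
idx [ 0.53668094 -0.30714733  0.03      ] ear [ 0.64955055 -0.14860704  0.044     ] [ 0.64981384 -0.14174687  0.044     ]
A [[ 0.5178 -0.0979  0.089 ]] [[ 0.5178 -0.1088  0.089 ]]
B [[ 0.4513 -0.1972  0.089 ]] [[ 0.4513 -0.2008  0.089 ]]
C [[ 0.5467 -0.2588  0.089 ]] [[ 0.5497 -0.2704  0.089 ]]
pin top [[0.45264564 0.05825687 0.093     ]] blk [[0.44984263 0.06189075 0.045     ]]
scene0 2654 hub [ 0.53671618 -0.18159067] [-6.000e-01  1.000e-01  1.800e+00  3.200e+00  3.820e+01  1.265e+02]
0.11755642963034357 16.294646543078944
0.11991084046036718 19.407134727309337
0.125556664968799 -90.01608478968991
side0 2863 hub [ 0.53654988 -0.18619375] [ -1.4   0.3   1.2   2.1  40.2 116.1]
0.11908783693072442 18.398353619017733
0.1216727242481076 21.425964650085444
0.12095365064937734 -89.9379175878318
```

```bash
python3 - <<'E'
from h import *
st=get_state(); T=Ro.from_euler('xyz',st['ee_rot']).as_matrix(); w=load('wrist0')
C=Ro.from_euler('xyz',w['ori']).as_matrix()
print('cam in tool',T.T@(w['eye']-st['eef_pos']), 'axis',T.T@C[:,2],'T',T.round(3))
# optical centre hit at bench for pose
for yawd in (-155.3,-170):
    R=Ro.from_euler('xyz',[np.pi,0,np.radians(yawd)]).as_matrix()
    o=R@(T.T@(w['eye']-st['eef_pos'])); a=R@(T.T@C[:,2]); 
    for zt in (.40,.33):
        e=o+[0,0,zt]; t=(e[2]-.044)/-a[2]; print(yawd,zt,(e+a*t).round(3), 'jaw',R[:,1].round(2))
E
```

```text
cam in tool [0.08225312 0.00022062 0.02060871] axis [-3.01671315e-01  1.86092356e-04  9.53411969e-01] T [[-0.908 -0.418 -0.001]
 [-0.418  0.908  0.001]
 [ 0.     0.001 -1.   ]]
-155.3 0.4 [0.022 0.01  0.044] jaw [-0.42  0.91  0.  ]
-155.3 0.33 [0.001 0.001 0.044] jaw [-0.42  0.91  0.  ]
-170 0.4 [0.023 0.004 0.044] jaw [-0.17  0.98  0.  ]
-170 0.33 [0.002 0.001 0.044] jaw [-0.17  0.98  0.  ]
```

Request:
arm_command --targets '[[[0, 0, -0.02], [28, 37, -4], 0], [[0, 0, -0.02], [28, 37, -4], 0], [[0, 0, -0.02], [28, 37, -4], 0], [[0, 0, -0.02], [28, 37, -4], 0], [[0, 0, -0.02], [28, 37, -4], 0], [[0, 0, -0.02], [28, 37, -4], 0], [[0, 0, -0.02], [28, 37, -4], 0], [[0, 0, -0.02], [28, 37, -4], 0]]'

```text
t: 0.95
eef_pos: [0.5072, -0.3153, 0.3725]
ee_rot: [3.142, 0.0, -2.871]
force: [2.0, 0.4, 0.8]
width: 0.0875
```

Request:
arm_command --targets '[[[0, 0, -0.02], [28, 37, -4], 0.3], [[0, 0, -0.02], [28, 37, -4], 0.3], [[0, 0, -0.03], [28, 37, -4], 0.3], [[0, 0, -0.03], [28, 37, -4], 0.3], [[0, 0, 0], [0, 0, 0], 0.3], [[0, 0, 0], [0, 0, 0], 0.3]]'

```text
t: 1.55
eef_pos: [0.6189, -0.1679, 0.3558]
ee_rot: [3.141, -0.001, -2.968]
force: [0.3, -1.0, 0.1]
width: 0.0611
```

```bash
python3 - <<'E'
from h import *
s=get_state(); print({k:np.round(v,3) for k,v in s.items()})
snap('wrist','w1')
E
```

```text
{'t': np.float64(1.55), 'q': array([ 0.039,  0.338, -0.134, -0.   , -1.101, -1.436]), 'qd': array([-0.034, -0.017, -0.013,  0.001, -0.002,  0.007]), 'joint_efforts': array([ 1.4030e+00, -5.4200e+01,  2.8118e+01,  6.5870e+00,  1.4000e-02,
       -1.6300e-01]), 'eef_pos': array([ 0.619, -0.168,  0.356]), 'ee_rot': array([ 3.141e+00, -1.000e-03, -2.968e+00]), 'force': array([ 0.311, -1.026,  0.063]), 'moment': array([ 0.015,  0.085, -0.008]), 'width': np.float64(0.061)}
```

View pics/w1.png

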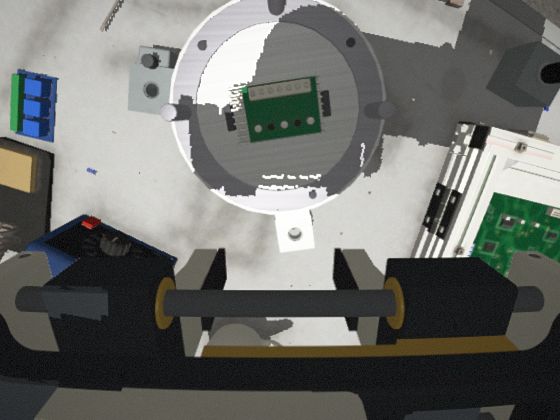

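```bash
python3 - <<'E'
from h import *
crop('w1',110,20,410,250,2.6,'w1c')
w=load('w1')
H,W=w['d'].shape; uv=np.stack(np.meshgrid(np.arange(W),np.arange(H)),-1).reshape(-1,2)
P=w['eye']+w['d'].reshape(-1,1)*rays(w,uv)
from scipy.optimize import least_squares
m=(P[:,2]>.042)&(P[:,2]<.051)&(abs(P[:,0]-.53)<.16)&(abs(P[:,1]+.19)<.16)
Q=P[m][:,:2].astype(np.float32); h=cv2.convexHull(Q)[:,0]
r=least_squares(lambda c:np.hypot(*(h-c).T)-.1,[.5366,-.184],loss='soft_l1',f_scale=.0007); print('hub',r.x,np.sort(r.fun*1e3).round(1)[::4])
for n,lo,hi in (('post',.082,.095),):
    m=((P[:,2]>lo)&(P[:,2]<hi)&(np.hypot(P[:,0]-.5366,P[:,1]+.184)<.11))
    I=np.zeros(H*W,np.uint8); I[m]=255
    k,l,s,c=cv2.connectedComponentsWithStats(I.reshape(H,W))
    for i in range(1,k):
        if s[i,4]>15: q=P[l.ravel()==i]; print(s[i],c[i].round(1),q.mean(0).round(4),q.min(0).round(4),q.max(0).round(4))
g=cv2.cvtColor(w['im'],cv2.COLOR_RGB2GRAY)
for n,(u,v),z in (('ear',(294,233),.044),('idx',(151,90),.030)):
    p=g[v-14:v+15,u-14:u+15]; 
    t=(int(p.min())+int(np.median(p)))//2
    k,l,s,c=cv2.connectedComponentsWithStats((p<t).astype(np.uint8))
    for i in range(1,k):
        if s[i,4]>20:
            cc=c[i]+[u-14,v-14]; print(n,t,s[i],cc.round(1),onplane(w,cc,z).round(4))
E
```

```text
hub [ 0.5365723 -0.18465  ] [-1.800e+00 -7.000e-01  1.000e-01  1.000e-01  3.000e-01  6.000e-01
  8.000e-01  9.000e-01  3.030e+01  3.890e+01  1.003e+02]
[375 101  20  19 299] [384.7 109.7] [ 0.5197 -0.1017  0.0878] [ 0.5127 -0.1081  0.082 ] [ 0.5267 -0.0943  0.0902]
[160 103  19  19 281] [169.3 112. ] [ 0.5505 -0.2668  0.0879] [ 0.5436 -0.2745  0.082 ] [ 0.5574 -0.261   0.0903]
ear 175 [ 9 13 12  9 55] [294.8 236.1] [[ 0.653  -0.1454  0.044 ]]
idx 113 [  9   7  13  14 138] [151.5  90. ] [[ 0.536  -0.3054  0.03  ]]
```

View pics/w1c.png

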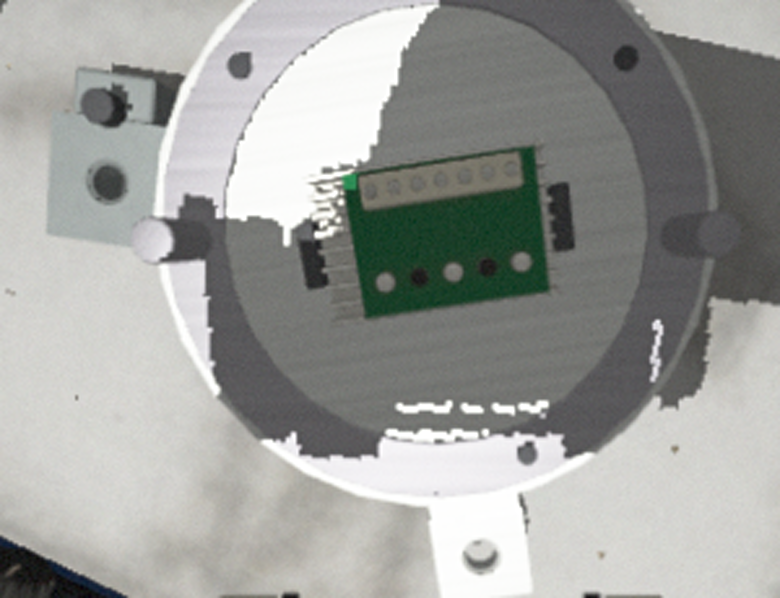

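Request:
arm_command --targets '[[[0, 0, 0.142], [-6, -9, -5], 0.5], [[0, 0, 0.142], [-6, -9, -5], 0.5], [[0, 0, 0.142], [-6, -9, -5], 0.5], [[0, 0, 0.142], [-6, -9, -5], 0.5], [[0, 0, 0.142], [-6, -9, -5], 0.5], [[0, 0, 0.142], [-6, -9, -5], 0.5], [[0, 0, 0.142], [-6, -9, -5], 0.5], [[0, 0, 0.142], [-6, -9, -5], 0.5]]'

```text
t: 2.4
eef_pos: [0.5691, -0.2427, 0.3169]
ee_rot: [-3.141, 0.0, -1.83]
force: [-0.2, -0.4, -0.2]
width: 0.044
```

Request:
arm_command --targets '[[[0, 0, 0.142], [-7, -9, -5], 0.5], [[0, 0, 0.142], [-7, -9, -5], 0.5], [[0, 0, 0.142], [-6, -8, -5], 0.5], [[0, 0, 0], [0, 0, 0], 0.5], [[0, 0, 0], [0, 0, 0], 0.5]]'

```text
t: 2.9
eef_pos: [0.5499, -0.2679, 0.3021]
ee_rot: [-3.141, -0.0, -1.414]
force: [0.2, 0.5, 0.7]
width: 0.0438
```

```bash
python3 - <<'E'
from h import *
s=get_state(); print({k:np.round(v,4) for k,v in s.items()})
snap('wrist','w2')
E
```

```text
{'t': np.float64(2.9), 'q': array([-1.344e-01,  3.386e-01, -2.679e-01,  1.000e-04, -9.640e-01,
        2.913e-01]), 'qd': array([ 0.0141,  0.0022,  0.0111,  0.0014,  0.    , -0.0051]), 'joint_efforts': array([-4.67300e-01, -5.27358e+01,  2.52253e+01,  6.01350e+00,
        4.58000e-02,  3.83500e-01]), 'eef_pos': array([ 0.5499, -0.2679,  0.3021]), 'ee_rot': array([-3.1413e+00, -2.0000e-04, -1.4139e+00]), 'force': array([0.1732, 0.5453, 0.7072]), 'moment': array([0.0097, 0.0887, 0.0033]), 'width': np.float64(0.0438)}
```

View pics/w2.png

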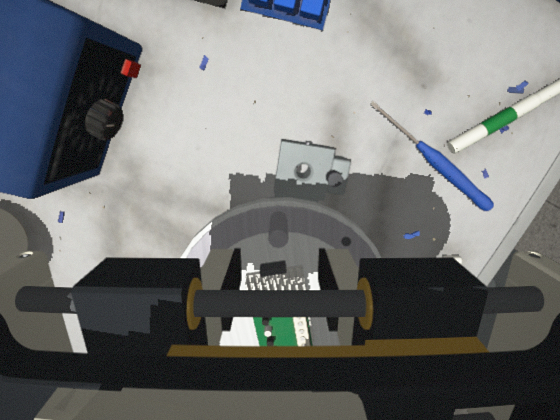

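```bash
python3 - <<'E'
from h import *
crop('w2',180,120,400,290,3.5,'w2c')
w=load('w2'); g=cv2.cvtColor(w['im'],cv2.COLOR_RGB2GRAY)
for n,(u,v),z in (('idx',(303,170),.030),):
    p=g[v-14:v+15,u-14:u+15]; 
    t=(int(p.min())+int(np.median(p)))//2
    k,l,s,c=cv2.connectedComponentsWithStats((p<t).astype(np.uint8))
    for i in range(1,k):
        if s[i,4]>20:
            cc=c[i]+[u-14,v-14]; print(n,t,s[i],cc.round(1),onplane(w,cc,z).round(4))
print(bydepth(w,[(278,220),(278,228),(278,238),(278,246)]).round(4))
print(proj(w,[[.5505,-.2668,.089],[.536,-.306,.03]]))
E
```

```text
idx 123 [  6   8  16  15 130] [302.1 172.3] [[ 0.5365 -0.3056  0.03  ]]
idx 123 [ 0 23  8  6 43] [292.1 181.6] [[ 0.5433 -0.2965  0.03  ]]
[[ 0.5518 -0.2754  0.0711]
 [ 0.5516 -0.2747  0.0854]
 [ 0.5507 -0.2688  0.0887]
 [ 0.5497 -0.2629  0.0887]]
[[277.76952663 240.80959835]
 [302.7135897  171.90733862]]
```

View pics/w2c.png

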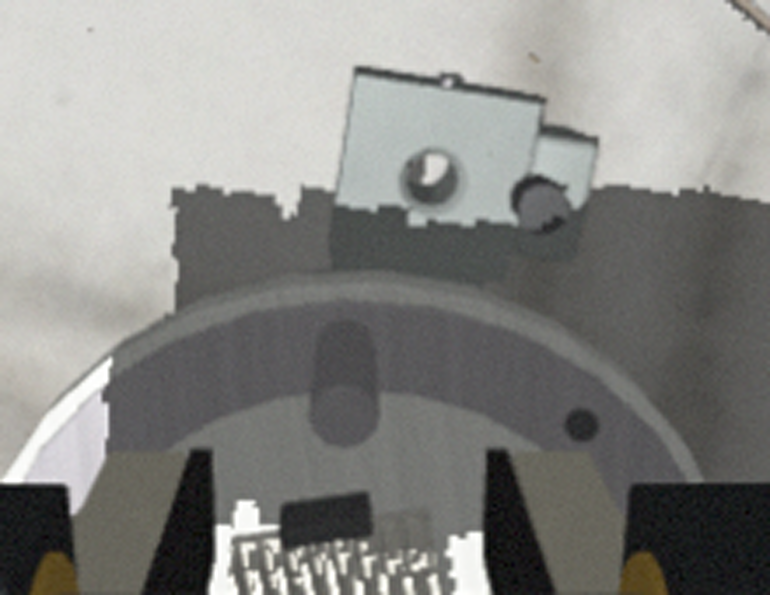

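Request:
arm_command --targets '[[[0, 0, 0], [0, 0, -20], 0.5], [[0, 0, 0], [0, 0, -20], 0.5], [[0, 0, 0], [0, 0, -15], 0.5], [[0, 0, 0], [0, 0, -12], 0.7], [[0, 0, 0], [0, 0, 0], 0.7], [[0, 0, 0], [0, 0, 0], 0.7]]'

```text
t: 3.55
eef_pos: [0.5508, -0.267, 0.2351]
ee_rot: [-3.141, -0.0, -1.408]
force: [-0.4, 0.1, -0.3]
width: 0.0284
```

```bash
python3 - <<'E'
from h import *
s=get_state(); print({k:np.round(v,4) for k,v in s.items()})
snap('wrist','w3'); snap('side','side3')
E
```

```text
{'t': np.float64(3.55), 'q': array([-1.326e-01,  4.123e-01, -3.348e-01,  3.000e-04, -8.234e-01,
        2.948e-01]), 'qd': array([-0.0021, -0.0126,  0.0093,  0.002 , -0.0012,  0.0062]), 'joint_efforts': array([-1.94000e-02, -5.48408e+01,  2.22980e+01,  5.27960e+00,
        7.68000e-02, -2.73000e-02]), 'eef_pos': array([ 0.5508, -0.267 ,  0.2351]), 'ee_rot': array([-3.1414e+00, -3.0000e-04, -1.4083e+00]), 'force': array([-0.4358,  0.1395, -0.3256]), 'moment': array([ 0.021 ,  0.1182, -0.0008]), 'width': np.float64(0.0284)}
```

View pics/w3.png

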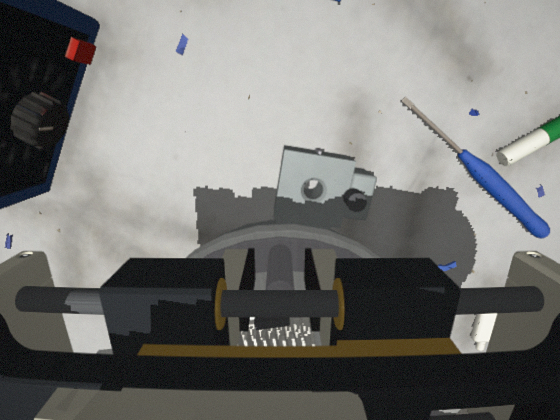

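View pics/side3.png

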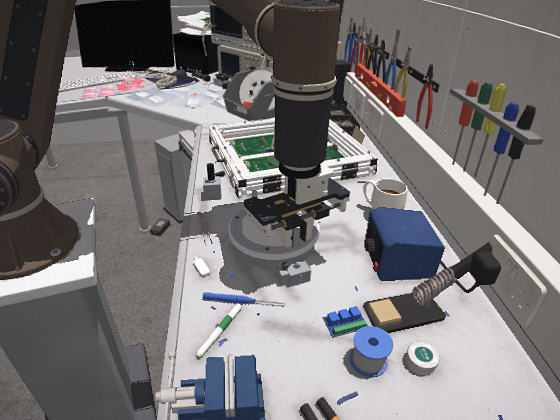

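```bash
python3 - <<'E'
from h import *
hub=np.array([.5366,-.1846])*1e3; r=84
th0=-78.3 # tool angle about hub at present
p0=np.array([550.6,-267.2]);print(np.degrees(np.arctan2(*(p0-hub)[::-1])),np.hypot(*(p0-hub)))
th0=np.degrees(np.arctan2(*(p0-hub)[::-1]))
steps=[1.5]*8+[3]*30
th=th0;cur=p0.copy();out=[]
for s in steps:
    th-=s; t=hub+r*np.array([np.cos(np.radians(th)),np.sin(np.radians(th))]); d=np.round((t-cur)*2)/2; cur=cur+d
    out.append([[0,0,-round(np.radians(s),3)],[float(d[0]),float(d[1]),0],0.7])
for i in range(0,len(out),8): print(out[i:i+8])
E
```

```text
-80.38027220030108 83.77804008211223
[[[0, 0, np.float64(-0.026)], [-2.0, -0.5, 0], 0.7], [[0, 0, np.float64(-0.026)], [-2.5, -0.5, 0], 0.7], [[0, 0, np.float64(-0.026)], [-2.0, -0.0, 0], 0.7], [[0, 0, np.float64(-0.026)], [-2.0, -0.0, 0], 0.7], [[0, 0, np.float64(-0.026)], [-2.5, -0.5, 0], 0.7], [[0, 0, np.float64(-0.026)], [-2.0, 0.0, 0], 0.7], [[0, 0, np.float64(-0.026)], [-2.5, 0.0, 0], 0.7], [[0, 0, np.float64(-0.026)], [-2.0, 0.0, 0], 0.7]]
[[[0, 0, np.float64(-0.052)], [-4.5, 0.5, 0], 0.7], [[0, 0, np.float64(-0.052)], [-4.0, 0.5, 0], 0.7], [[0, 0, np.float64(-0.052)], [-4.5, 1.0, 0], 0.7], [[0, 0, np.float64(-0.052)], [-4.5, 0.5, 0], 0.7], [[0, 0, np.float64(-0.052)], [-4.0, 1.5, 0], 0.7], [[0, 0, np.float64(-0.052)], [-4.5, 1.5, 0], 0.7], [[0, 0, np.float64(-0.052)], [-4.0, 1.5, 0], 0.7], [[0, 0, np.float64(-0.052)], [-4.0, 2.0, 0], 0.7]]
[[[0, 0, np.float64(-0.052)], [-3.5, 2.0, 0], 0.7], [[0, 0, np.float64(-0.052)], [-4.0, 2.0, 0], 0.7], [[0, 0, np.float64(-0.052)], [-3.5, 2.5, 0], 0.7], [[0, 0, np.float64(-0.052)], [-3.5, 3.0, 0], 0.7], [[0, 0, np.float64(-0.052)], [-3.5,
[... 182 characters left out ...]
loat64(-0.052)], [-3.0, 3.5, 0], 0.7], [[0, 0, np.float64(-0.052)], [-2.5, 3.5, 0], 0.7], [[0, 0, np.float64(-0.052)], [-2.5, 4.0, 0], 0.7], [[0, 0, np.float64(-0.052)], [-2.0, 3.5, 0], 0.7], [[0, 0, np.float64(-0.052)], [-2.0, 4.0, 0], 0.7], [[0, 0, np.float64(-0.052)], [-1.5, 4.0, 0], 0.7], [[0, 0, np.float64(-0.052)], [-1.5, 4.5, 0], 0.7], [[0, 0, np.float64(-0.052)], [-1.5, 4.0, 0], 0.7]]
[[[0, 0, np.float64(-0.052)], [-1.0, 4.0, 0], 0.7], [[0, 0, np.float64(-0.052)], [-1.0, 4.5, 0], 0.7], [[0, 0, np.float64(-0.052)], [-0.5, 4.5, 0], 0.7], [[0, 0, np.float64(-0.052)], [-0.5, 4.5, 0], 0.7], [[0, 0, np.float64(-0.052)], [0.0, 4.0, 0], 0.7], [[0, 0, np.float64(-0.052)], [0.0, 4.5, 0], 0.7]]
```

Request:
arm_command --targets '[[[0, 0, -0.026], [-2, -0.5, 0], 0.7], [[0, 0, -0.026], [-2.5, -0.5, 0], 0.7], [[0, 0, -0.026], [-2, 0, 0], 0.7], [[0, 0, -0.026], [-2, 0, 0], 0.7], [[0, 0, -0.026], [-2.5, -0.5, 0], 0.7], [[0, 0, -0.026], [-2, 0, 0], 0.7], [[0, 0, -0.026], [-2.5, 0, 0], 0.7], [[0, 0, -0.026], [-2, 0, 0], 0.7]]'

```text
t: 4.45
eef_pos: [0.5328, -0.2686, 0.2347]
ee_rot: [-3.141, -0.0, -1.618]
force: [0.5, 0.0, 0.2]
width: 0.0264
```

Request:
arm_command --targets '[[[0, 0, -0.052], [-4.5, 0.5, 0], 0.7], [[0, 0, -0.052], [-4, 0.5, 0], 0.7], [[0, 0, -0.052], [-4.5, 1, 0], 0.7], [[0, 0, -0.052], [-4.5, 0.5, 0], 0.7], [[0, 0, -0.052], [-4, 1.5, 0], 0.7], [[0, 0, -0.052], [-4.5, 1.5, 0], 0.7], [[0, 0, -0.052], [-4, 1.5, 0], 0.7], [[0, 0, -0.052], [-4, 2, 0], 0.7]]'

```text
t: 5.25
eef_pos: [0.4986, -0.2596, 0.2346]
ee_rot: [3.141, -0.0, -2.035]
force: [1.5, -1.8, 0.2]
width: 0.0262
```

```bash
python3 - <<'E'
from h import *
s=get_state(); print({k:np.round(v,4) for k,v in s.items()})
snap('side','side4');snap('scene','scene4'); crop('side4',190,130,410,300,3.5,'side4c')
E
```

```text
{'t': np.float64(5.25), 'q': array([-1.318e-01,  3.447e-01, -4.489e-01,  2.000e-04, -7.774e-01,
       -3.327e-01]), 'qd': array([ 0.0293, -0.0623, -0.1013,  0.0032,  0.0377, -0.5439]), 'joint_efforts': array([  0.4308, -49.1905,  21.4551,   4.6692,  -0.4442,   0.9323]), 'eef_pos': array([ 0.4986, -0.2596,  0.2346]), 'ee_rot': array([ 3.1414e+00, -2.0000e-04, -2.0351e+00]), 'force': array([ 1.5451, -1.81  ,  0.2487]), 'moment': array([-0.6313, -0.2133, -0.0209]), 'width': np.float64(0.0262)}
```

View pics/side4c.png

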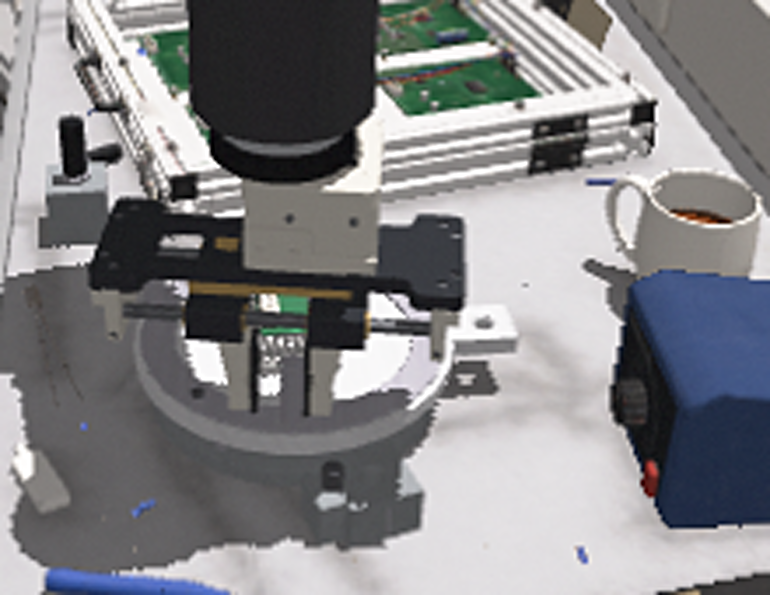

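View pics/scene4.png

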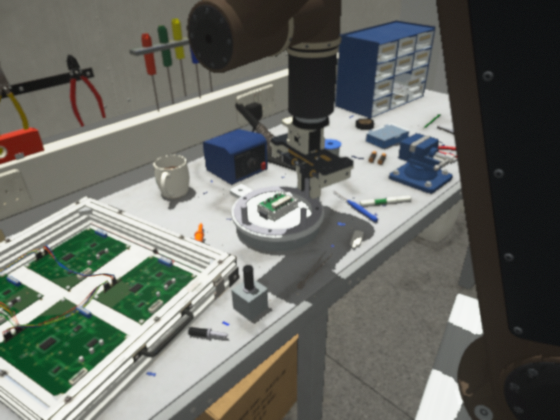

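Request:
arm_command --targets '[[[0, 0, -0.052], [-3.5, 2, 0], 0.7], [[0, 0, -0.052], [-4, 2, 0], 0.7], [[0, 0, -0.052], [-3.5, 2.5, 0], 0.7], [[0, 0, -0.052], [-3.5, 3, 0], 0.7], [[0, 0, -0.052], [-3.5, 2.5, 0], 0.7], [[0, 0, -0.052], [-3.5, 3, 0], 0.7], [[0, 0, -0.052], [-3, 3, 0], 0.7], [[0, 0, -0.052], [-2.5, 3.5, 0], 0.7]]'

```text
t: 6.15
eef_pos: [0.4719, -0.2381, 0.2346]
ee_rot: [3.141, -0.0, -2.449]
force: [-0.3, -2.2, -0.4]
width: 0.0261
```

Request:
arm_command --targets '[[[0, 0, -0.052], [-3, 3.5, 0], 0.7], [[0, 0, -0.052], [-2.5, 3.5, 0], 0.7], [[0, 0, -0.052], [-2.5, 4, 0], 0.7], [[0, 0, -0.052], [-2, 3.5, 0], 0.7], [[0, 0, -0.052], [-2, 4, 0], 0.7], [[0, 0, -0.052], [-1.5, 4, 0], 0.7], [[0, 0, -0.052], [-1.5, 4.5, 0], 0.7], [[0, 0, -0.052], [-1.5, 4, 0], 0.7]]'

```text
t: 6.95
eef_pos: [0.4553, -0.207, 0.2346]
ee_rot: [3.142, -0.001, -2.865]
force: [0.7, -0.8, -0.5]
width: 0.0259
```

Request:
arm_command --targets '[[[0, 0, -0.052], [-1, 4, 0], 0.7], [[0, 0, -0.052], [-1, 4.5, 0], 0.7], [[0, 0, -0.052], [-0.5, 4.5, 0], 0.7], [[0, 0, -0.035], [-0.5, 3, 0], 0.7], [[0, 0, -0.017], [0, 1.5, 0], 0.7], [[0, 0, 0], [0, 0, 0], 0.7]]'

```text
t: 7.55
eef_pos: [0.4523, -0.1894, 0.2346]
ee_rot: [3.141, -0.0, -3.071]
force: [0.7, 0.5, 0.2]
width: 0.026
```

```bash
python3 - <<'E'
from h import *
s=get_state(); print({k:np.round(v,4) for k,v in s.items()})
snap('side','side5');snap('wrist','w5'); crop('side5',190,130,410,300,3.5,'side5c')
w=load('side5'); print(onplane(w,(0,0),0)[0])
E
```

```text
{'t': np.float64(7.55), 'q': array([ 5.2000e-03,  2.4380e-01, -6.0540e-01, -2.0000e-04, -7.2210e-01,
       -1.5053e+00]), 'qd': array([-0.0033, -0.0003,  0.0029, -0.0002,  0.0002,  0.0234]), 'joint_efforts': array([  0.1069, -40.4938,  20.4505,   4.9028,  -0.0871,  -0.3291]), 'eef_pos': array([ 0.4523, -0.1894,  0.2346]), 'ee_rot': array([ 3.1414e+00, -5.0000e-04, -3.0711e+00]), 'force': array([0.6534, 0.5334, 0.2469]), 'moment': array([ 0.0146, -0.0027,  0.0147]), 'width': np.float64(0.026)}
[-1.78897929  8.4933748   0.        ]
```

View pics/side5c.png

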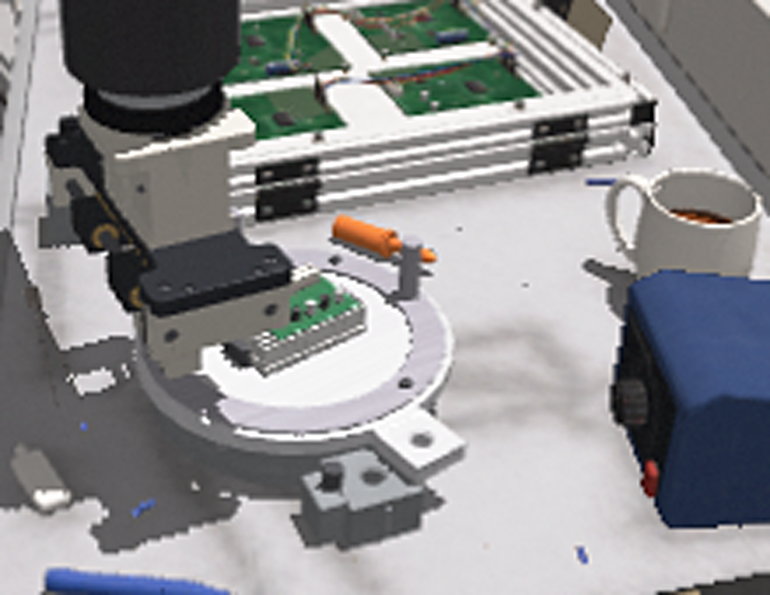

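View pics/w5.png

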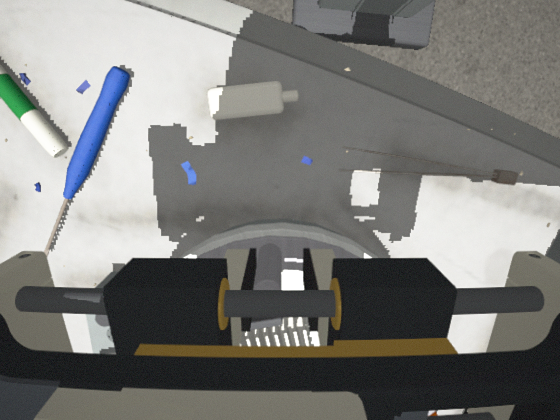

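```bash
python3 - <<'E'
from h import *
w=load('side5'); hub=np.array([.5366,-.1846])
for uv,z in (((310.6,255.7),.044),((190+376/3.5,130+477/3.5),.03)):
    p=onplane(w,uv,z)[0]; v=p[:2]-hub; print(p.round(4),np.hypot(*v),np.degrees(np.arctan2(v[1],v[0])))
w=load('w5'); print(bydepth(w,[(262,250),(266,248),(270,246),(268,256),(257,262)]).round(4))
E
```

```text
[ 0.5672 -0.3036  0.044 ] 0.12287785446210174 -75.55774089579623
[ 0.537  -0.3087  0.03  ] 0.1240894006688841 -89.79734056076025
[[ 0.4454 -0.1997  0.0541]
 [ 0.4443 -0.1975  0.0534]
 [ 0.4441 -0.1953  0.0508]
 [ 0.4432 -0.196   0.0656]
 [ 0.4478 -0.2018  0.0646]]
```

Request:
arm_command --targets '[[[0, 0, -0.02], [0, 1.5, 0], 0.7], [[0, 0, -0.02], [0, 1.7, 0], 0.7], [[0, 0, -0.02], [0, 1.7, 0], 0.7], [[0, 0, -0.02], [0, 1.7, 0], 0.7], [[0, 0, -0.02], [0, 1.7, 0], 0.7], [[0, 0, -0.02], [0, 1.5, 0], 0.7], [[0, 0, -0.01], [0, 1, 0], 0.7], [[0, 0, 0], [0, 0, 0], 0.7]]'

```text
t: 8.45
eef_pos: [0.4525, -0.1785, 0.2347]
ee_rot: [3.141, 0.0, 3.081]
force: [-0.0, -0.9, 0.7]
width: 0.0262
```

```bash
python3 - <<'E'
from h import *
s=get_state(); print({k:np.round(v,4) for k,v in s.items()})
snap('side','side6'); crop('side6',250,220,350,290,7.5,'side6c')
E
```

```text
{'t': np.float64(8.45), 'q': array([ 2.9400e-02,  2.3770e-01, -6.1400e-01, -1.0000e-04, -7.1890e-01,
       -1.6605e+00]), 'qd': array([-0.002 , -0.0002,  0.0023, -0.0008,  0.001 ,  0.0163]), 'joint_efforts': array([ 3.40000e-02, -3.98365e+01,  2.03786e+01,  4.86740e+00,
       -8.44000e-02, -2.09900e-01]), 'eef_pos': array([ 0.4525, -0.1785,  0.2347]), 'ee_rot': array([3.1415e+00, 2.0000e-04, 3.0812e+00]), 'force': array([-0.0238, -0.8511,  0.6857]), 'moment': array([-0.0025,  0.0183, -0.017 ]), 'width': np.float64(0.0262)}
```

View pics/side6c.png

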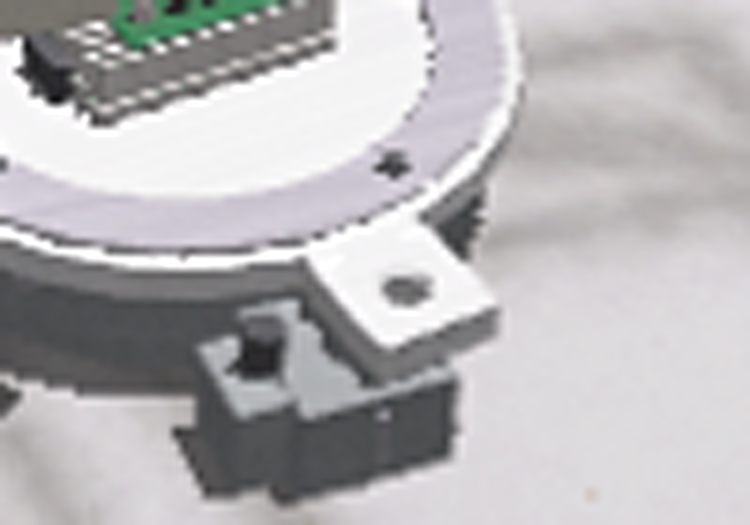

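```bash
python3 - <<'E'
from h import *
w=load('side6'); hub=np.array([.5366,-.1846])
p=onplane(w,(250+408/7.5,220+290/7.5),.044)[0]; v=p[:2]-hub; print(p.round(4),np.hypot(*v),np.degrees(np.arctan2(v[1],v[0])))
E
```

```text
[ 0.552  -0.3073  0.044 ] 0.12362235185784202 -82.84688862527385
```

Request:
arm_command --targets '[[[0, 0, -0.012], [0, 1, 0], 0.7], [[0, 0, -0.012], [0.1, 1, 0], 0.7], [[0, 0, -0.012], [0.1, 1, 0], 0.7], [[0, 0, -0.012], [0.1, 1, 0], 0.7], [[0, 0, -0.012], [0.1, 1, 0], 0.7], [[0, 0, -0.012], [0.1, 1, 0], 0.7], [[0, 0, 0], [0, 0.5, 0], 0.7], [[0, 0, 0], [0, 0, 0], 0.7]]'

```text
t: 9.3
eef_pos: [0.4528, -0.1721, 0.2346]
ee_rot: [3.142, -0.0, 3.009]
force: [-0.3, -0.7, -0.1]
width: 0.0262
```

Request:
arm_command --targets '[[[0, 0, -0.004], [0, 0.3, 0], 0.7], [[0, 0, -0.004], [0, 0.3, 0], 0.7], [[0, 0, -0.004], [0, 0.3, 0], 0.7], [[0, 0, 0], [0, 0, 0], 0.7]]'

```text
t: 9.7
eef_pos: [0.453, -0.1713, 0.2346]
ee_rot: [3.142, -0.0, 2.997]
force: [0.3, -0.7, -0.3]
width: 0.0261
```

Request:
arm_command --targets '[[[0, 0, -0.004], [0, 0.3, 0], 0.7], [[0, 0, -0.004], [0, 0.3, 0], 0.7], [[0, 0, -0.004], [0, 0.3, 0], 0.7], [[0, 0, 0], [0, 0, 0], 0.7]]'

```text
t: 10.1
eef_pos: [0.453, -0.1704, 0.2347]
ee_rot: [3.142, 0.0, 2.985]
force: [-0.4, -1.1, -0.6]
width: 0.0264
```

Request:
arm_command --targets '[[[0, 0, -0.004], [0, 0.3, 0], 0.7], [[0, 0, -0.004], [0, 0.3, 0], 0.7], [[0, 0, 0], [0, 0, 0], 0.7]]'

```text
t: 10.4
eef_pos: [0.453, -0.1698, 0.2347]
ee_rot: [3.142, 0.0, 2.977]
force: [1.1, -0.0, 0.3]
width: 0.0265
```

Request:
arm_command --targets '[[[0, 0, -0.004], [0, 0.3, 0], 0.7], [[0, 0, -0.004], [0, 0.3, 0], 0.7], [[0, 0, 0], [0, 0, 0], 0.7]]'

```text
t: 10.7
eef_pos: [0.4529, -0.1692, 0.2347]
ee_rot: [3.142, -0.0, 2.969]
force: [-0.2, -1.7, 0.4]
width: 0.0264
```

```bash
python3 - <<'E'
from h import *
s=get_state(); print({k:np.round(v,4) for k,v in s.items()})
snap('side','side7'); crop('side7',250,220,350,290,7.5,'side7c')
E
```

```text
{'t': np.float64(10.7), 'q': array([ 0.0504,  0.2335, -0.6203, -0.    , -0.717 , -1.7936]), 'qd': array([-0.0017,  0.003 ,  0.0001, -0.0009, -0.002 ,  0.005 ]), 'joint_efforts': array([  0.2039, -39.362 ,  20.1924,   4.6664,  -0.1572,  -0.0719]), 'eef_pos': array([ 0.4529, -0.1692,  0.2347]), 'ee_rot': array([ 3.1416e+00, -1.0000e-04,  2.9692e+00]), 'force': array([-0.2398, -1.7002,  0.4282]), 'moment': array([-0.1942, -0.139 ,  0.0082]), 'width': np.float64(0.0264)}
```

View pics/side7c.png

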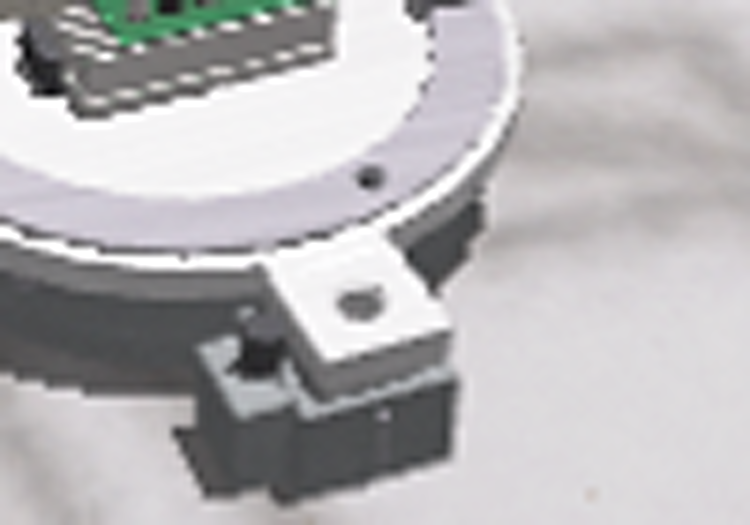

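Request:
arm_command --targets '[[[0, 0, -0.004], [0, 0.3, 0], 0.7], [[0, 0, -0.004], [0, 0.3, 0], 0.7], [[0, 0, 0], [0, 0, 0], 0.7]]'

```text
t: 11.05
eef_pos: [0.4529, -0.1686, 0.2346]
ee_rot: [-3.142, -0.0, 2.961]
force: [0.1, -2.0, 0.1]
width: 0.0262
```

Request:
arm_command --targets '[[[0, 0, -0.004], [0, 0.3, 0], 0.7], [[0, 0, -0.004], [0, 0.3, 0], 0.7], [[0, 0, 0], [0, 0, 0], 0.7]]'

```text
t: 11.35
eef_pos: [0.453, -0.168, 0.2347]
ee_rot: [3.142, -0.0, 2.953]
force: [-0.5, -0.3, 0.3]
width: 0.0263
```

```bash
python3 - <<'E'
from h import *
w=load('side7'); hub=np.array([.5366,-.1846])
p=onplane(w,(250+362/7.5,220+303/7.5),.044)[0]; v=p[:2]-hub; print(p.round(4),np.hypot(*v),np.degrees(np.arctan2(v[1],v[0])))
E
```

```text
[ 0.5386 -0.3076  0.044 ] 0.12304265880199618 -89.05371345519465
```

Request:
arm_command --targets '[[[0, 0, -0.004], [0, 0.3, 0], 0.7], [[0, 0, 0], [0, 0, 0], 0.7]]'

```text
t: 11.55
eef_pos: [0.4529, -0.1677, 0.2346]
ee_rot: [3.142, -0.0, 2.949]
force: [1.3, -0.5, 0.5]
width: 0.0261
```

Request:
arm_command --targets '[[[0, 0, -0.004], [0, 0.3, 0], 0.7], [[0, 0, 0], [0, 0, 0], 0.7]]'

```text
t: 11.75
eef_pos: [0.4529, -0.1674, 0.2347]
ee_rot: [3.142, -0.0, 2.945]
force: [0.2, -0.5, 0.6]
width: 0.0259
```

Request:
arm_command --targets '[[[0, 0, -0.004], [0, 0.3, 0], 0.7], [[0, 0, 0], [0, 0, 0], 0.7]]'

```text
t: 11.95
eef_pos: [0.453, -0.1672, 0.2347]
ee_rot: [-3.141, 0.0, 2.941]
force: [-0.1, -2.6, -0.1]
width: 0.0263
```

Request:
arm_command --targets '[[[0, 0, 0], [0, 0.3, 0], 0.7], [[0, 0, 0], [0, 0, 0], 0.7]]'

```text
t: 12.15
eef_pos: [0.453, -0.1671, 0.2347]
ee_rot: [-3.141, 0.0, 2.942]
force: [1.6, -5.8, -0.7]
width: 0.0262
```

Request:
arm_command --targets '[[[0, 0, 0], [0, 0.2, 0], 0.7], [[0, 0, 0], [0, 0, 0], 0.7]]'

```text
t: 12.35
eef_pos: [0.453, -0.167, 0.2347]
ee_rot: [-3.141, 0.0, 2.942]
force: [0.9, -7.1, -1.0]
width: 0.0264
```

Request:
arm_command --targets '[[[0, 0, 0], [0, 0.2, 0], 0.7], [[0, 0, 0], [0, 0, 0], 0.7]]'

```text
t: 12.55
eef_pos: [0.453, -0.167, 0.2347]
ee_rot: [-3.141, 0.0, 2.942]
force: [1.7, -8.7, -2.7]
width: 0.0261
```

Request:
arm_command --targets '[[[0, 0, 0], [0, 0.2, 0], 0.7], [[0, 0, 0], [0, 0, 0], 0.7]]'

```text
t: 12.75
eef_pos: [0.453, -0.1669, 0.2347]
ee_rot: [-3.14, 0.0, 2.942]
force: [1.1, -9.4, -2.7]
width: 0.0266
```

Request:
arm_command --targets '[[[0, 0, 0], [0, 0.1, 0], 0.7], [[0, 0, 0], [0, 0, 0], 0.7], [[0, 0, 0], [0, 0, 0], 0.7], [[0, 0, 0], [0, 0, 0], 0.7], [[0, 0, 0], [0, 0, 0], 0.7]]'

```text
t: 13.25
eef_pos: [0.453, -0.1668, 0.2347]
ee_rot: [-3.14, 0.0, 2.942]
force: [2.9, -9.7, -2.9]
width: 0.0264
```

Request:
arm_command --targets '[[[0, 0, 0], [0, 0, 0], 0.7], [[0, 0, 0], [0, 0, 0], 0.7], [[0, 0, 0], [0, 0, 0], 0.7], [[0, 0, 0], [0, 0, 0], 0.7], [[0, 0, 0], [0, 0, 0], 0.7], [[0, 0, 0], [0, 0, 0], 0.7]]'

```text
t: 13.85
eef_pos: [0.453, -0.1668, 0.2347]
ee_rot: [-3.14, 0.0, 2.942]
force: [1.6, -10.4, -3.2]
width: 0.0262
```

```bash
python3 - <<'E'
from h import *
s=get_state(); print({k:np.round(v,4) for k,v in s.items()})
snap('side','side8'); crop('side8',250,220,350,290,7.5,'side8c')
print(get_state()['force'])
E
```

```text
{'t': np.float64(13.85), 'q': array([ 5.6200e-02,  2.3230e-01, -6.2270e-01,  1.7000e-03, -7.1600e-01,
       -1.8282e+00]), 'qd': array([ 0.0019, -0.0012, -0.0006,  0.0013,  0.0007,  0.    ]), 'joint_efforts': array([  4.2159, -40.3276,  20.4355,   2.6133,  -0.4481,  -0.0543]), 'eef_pos': array([ 0.453 , -0.1668,  0.2347]), 'ee_rot': array([-3.1404e+00,  1.0000e-04,  2.9417e+00]), 'force': array([  1.5963, -10.3529,  -3.1627]), 'moment': array([-3.6581, -0.6075,  0.0118]), 'width': np.float64(0.0262)}
[ 1.95576008 -9.85971455 -2.71354532]
```

View pics/side8c.png

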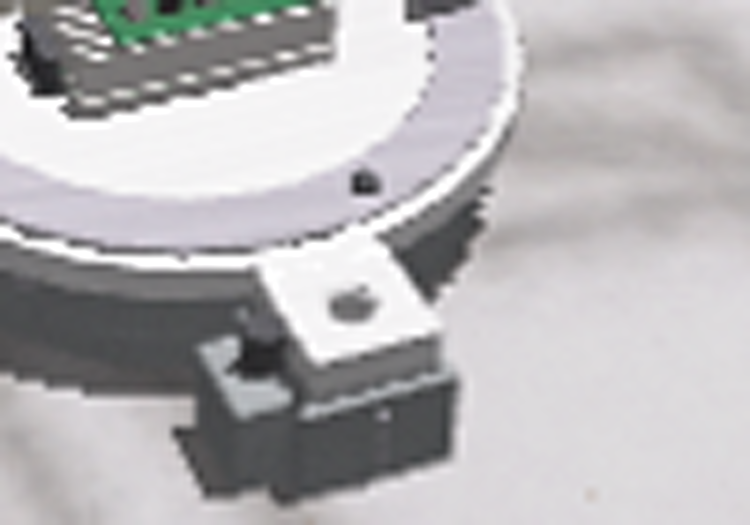

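Request:
arm_command --targets '[[[0, 0, 0], [0, -0.3, 0], 0.7], [[0, 0, 0], [0, -0.3, 0], 0.7], [[0, 0, 0], [0, -0.5, 0], 0.7], [[0, 0, 0], [0, -0.8, 0], 0.7], [[0, 0, 0], [0, -1.5, 0], 0.7], [[0, 0, 0], [0, -1.5, 0], 0.6], [[0, 0, 0], [0, -1.5, 0], 0.6], [[0, 0, 0], [0, 0, 0], 0.6]]'

```text
t: 14.7
eef_pos: [0.4529, -0.1726, 0.2346]
ee_rot: [3.142, -0.0, 2.941]
force: [0.1, -0.3, 0.7]
width: 0.0349
```

```bash
python3 - <<'E'
from h import *
s=get_state(); print({k:np.round(v,4) for k,v in s.items()})
snap('wrist','w9')
E
```

```text
{'t': np.float64(14.7), 'q': array([ 4.2700e-02,  2.3540e-01, -6.1770e-01, -1.0000e-04, -7.1780e-01,
       -1.8137e+00]), 'qd': array([ 0.0045, -0.0008, -0.0006, -0.0003, -0.0005, -0.0034]), 'joint_efforts': array([ -0.0516, -39.6002,  20.4384,   4.8547,  -0.0923,   0.0497]), 'eef_pos': array([ 0.4529, -0.1726,  0.2346]), 'ee_rot': array([ 3.1415e+00, -1.0000e-04,  2.9413e+00]), 'force': array([ 0.1273, -0.322 ,  0.7204]), 'moment': array([-0.0289, -0.0152,  0.0079]), 'width': np.float64(0.0349)}
```

View pics/w9.png

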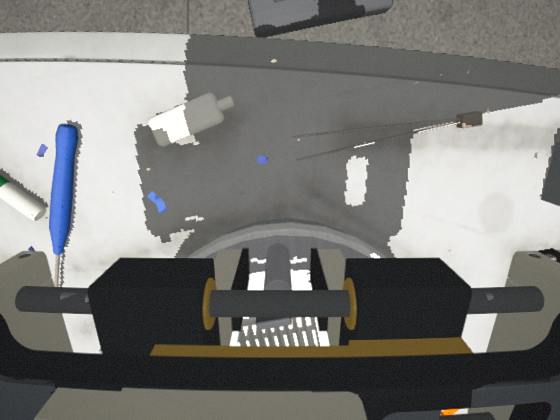

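Request:
arm_command --targets '[[[0, 0, 0], [0, 0, 15], 0.5], [[0, 0, 0], [0, 0, 30], 0.5], [[0, 0, 0], [0, 0, 40], 0.5], [[0, 0, 0], [18, 43, 5], 0.5], [[0, 0, 0], [18, 43, 5], 0.5], [[0, 0, 0], [18, 43, 5], 0.5], [[0, 0, 0], [18, 43, 5], 0.5], [[0, 0, 0], [18, 43, 5], 0.5]]'

```text
t: 15.55
eef_pos: [0.5432, 0.0443, 0.3451]
ee_rot: [3.141, 0.0, 2.941]
force: [0.8, -1.0, -1.1]
width: 0.0437
```

Request:
arm_command --targets '[[[0, 0, 0], [0, 0, 0], 0.5], [[0, 0, 0], [0, 0, 0], 0.5]]'

```text
t: 15.75
eef_pos: [0.5431, 0.0436, 0.3443]
ee_rot: [-3.141, -0.001, 2.943]
force: [-0.6, -1.2, -0.6]
width: 0.0437
```

```bash
python3 - <<'E'
from h import *
s=get_state(); print({k:np.round(v,4) for k,v in s.items()})
snap('wrist','w10'); snap('side','side10'); crop('side10',180,110,380,290,3.5,'side10c')
E
```

```text
{'t': np.float64(15.75), 'q': array([ 4.3980e-01,  1.9470e-01, -3.6150e-01, -2.0000e-04, -1.0152e+00,
       -2.2088e+00]), 'qd': array([-0.0307, -0.0133, -0.0256, -0.0036, -0.0005,  0.0059]), 'joint_efforts': array([ 1.07810e+00, -4.19559e+01,  2.73888e+01,  6.40820e+00,
        1.27000e-02, -1.12500e-01]), 'eef_pos': array([0.5431, 0.0436, 0.3443]), 'ee_rot': array([-3.1414e+00, -6.0000e-04,  2.9433e+00]), 'force': array([-0.5631, -1.2328, -0.624 ]), 'moment': array([-0.0849,  0.0383, -0.0397]), 'width': np.float64(0.0437)}
```

View pics/w10.png

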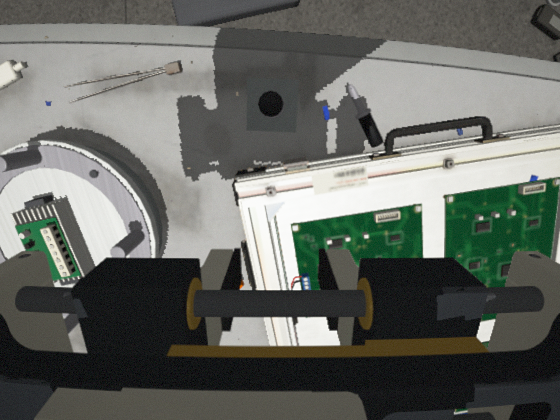

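View pics/side10c.png

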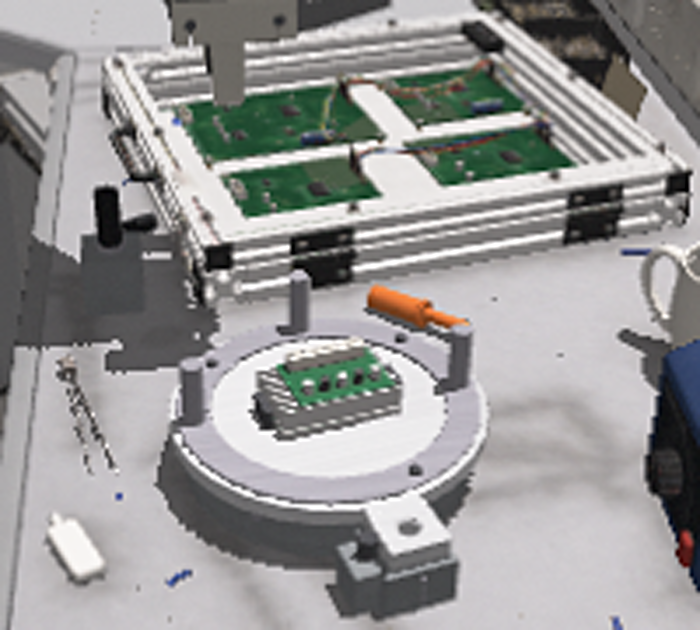

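```bash
python3 - <<'E'
from h import *
w=load('w10'); crop('w10',200,50,400,200,4,'w10c')
H,W=w['d'].shape; uv=np.stack(np.meshgrid(np.arange(W),np.arange(H)),-1).reshape(-1,2)
P=w['eye']+w['d'].reshape(-1,1)*rays(w,uv)
D=np.hypot(P[:,0]-.45,P[:,1]-.062)
for n,lo,hi,rr in (('griptop',.087,.099,.03),('block',.041,.049,.04)):
    m=(P[:,2]>lo)&(P[:,2]<hi)&(D<rr); q=P[m]; print(n,m.sum(),q.mean(0).round(4),q.min(0).round(4),q.max(0).round(4), uv[m].mean(0))
g=cv2.cvtColor(w['im'],cv2.COLOR_RGB2GRAY)
I=((g<45)).astype(np.uint8); k,l,s,c=cv2.connectedComponentsWithStats(I); i=l[103,270]; print(s[i],c[i],onplane(w,c[i],.093))
m=(D<.2)&(P[:,1]>.09)&(P[:,2]>.005)&(P[:,2]<.3)&(uv[:,1]<245)
for y0 in np.arange(.06,.24,.02):
    for x0 in (.38,.40,.42,.44,.46,.48,.5,.52):
        k=(abs(P[:,0]-x0)<.01)&(abs(P[:,1]-y0)<.01)&(uv[:,1]<245); print(round(float(P[k,2].max()),3) if k.any() else None,end=' ')
    print(round(y0,2))
E
```

```text
griptop 500 [0.4541 0.055  0.0921] [0.4454 0.0461 0.0875] [0.463  0.0641 0.0945] [270.518 103.516]
block 2175 [0.4538 0.0553 0.0446] [0.4272 0.029  0.0424] [0.4805 0.0801 0.049 ] [272.19586207 104.69517241]
[258  91  25  26 494] [270.25506073 103.43522267] [[0.45405653 0.05489693 0.093     ]]
0.001 0.001 0.002 0.094 0.324 0.046 0.056 0.065 0.06
-0.0 0.001 0.002 0.046 0.046 0.046 0.054 0.066 0.08
None 0.001 0.002 0.001 0.002 0.003 0.002 0.066 0.1
None 0.001 0.002 0.002 0.012 0.001 0.002 0.066 0.12
None 0.001 0.002 0.012 0.015 0.017 0.052 0.065 0.14
None -0.001 0.001 0.002 0.002 0.012 0.053 0.065 0.16
None None 0.001 0.002 0.002 0.001 0.053 0.065 0.18
None None 0.0 0.002 0.002 0.001 0.053 0.071 0.2
None None 0.001 0.001 0.001 0.002 0.053 0.065 0.22
```

View pics/w10c.png

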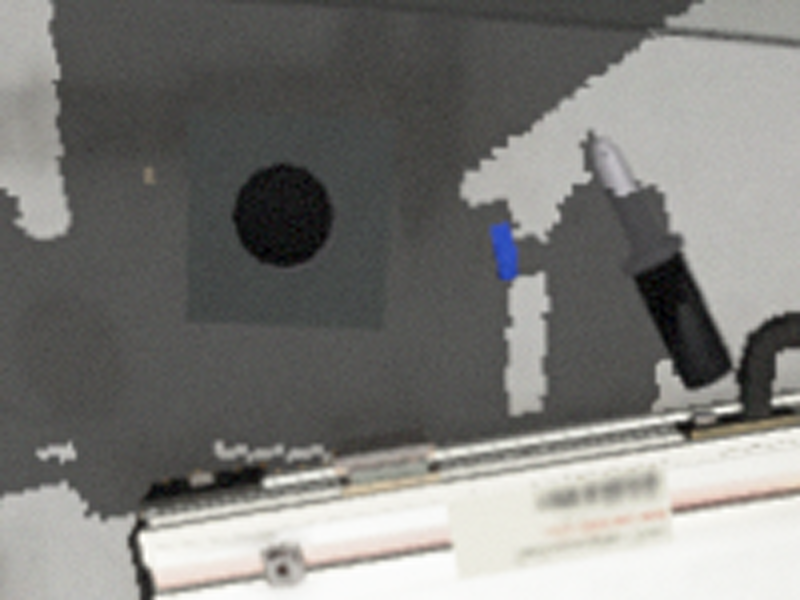

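Request:
arm_command --targets '[[[0, 0, 0], [-30, 4, -18], 0.5], [[0, 0, 0], [-30, 4, -18], 0.5], [[0, 0, 0], [-29, 3, -18], 0.5], [[0, 0, 0], [0, 0, 0], 0.5], [[0, 0, 0], [0, 0, 0], 0.5], [[0, 0, 0], [0, 0, 0], 0.5]]'

```text
t: 16.45
eef_pos: [0.4547, 0.0531, 0.2914]
ee_rot: [3.141, 0.001, 2.941]
force: [-0.5, -0.1, 0.1]
width: 0.0437
```

```bash
python3 - <<'E'
from h import *
s=get_state(); print({k:np.round(v,4) for k,v in s.items()})
snap('wrist','w11')
w=load('w11'); H,W=w['d'].shape; uv=np.stack(np.meshgrid(np.arange(W),np.arange(H)),-1).reshape(-1,2)
P=w['eye']+w['d'].reshape(-1,1)*rays(w,uv)
D=np.hypot(P[:,0]-.454,P[:,1]-.055)
m=(P[:,2]>.087)&(P[:,2]<.099)&(D<.03); q=P[m]; print(m.sum(),q.mean(0).round(4),q.min(0).round(4),q.max(0).round(4), uv[m].mean(0))
E
```

```text
{'t': np.float64(16.45), 'q': array([ 5.4880e-01,  1.1070e-01, -6.0860e-01,  4.0000e-04, -8.4990e-01,
       -2.3208e+00]), 'qd': array([-0.0012,  0.0082,  0.0116, -0.0016, -0.001 , -0.0027]), 'joint_efforts': array([ 1.18700e-01, -3.27238e+01,  2.27132e+01,  5.41090e+00,
       -1.14700e-01,  1.00000e-04]), 'eef_pos': array([0.4547, 0.0531, 0.2914]), 'ee_rot': array([3.1408e+00, 1.3000e-03, 2.9407e+00]), 'force': array([-0.527 , -0.1159,  0.1279]), 'moment': array([-0.0129, -0.0854, -0.0268]), 'width': np.float64(0.0437)}
621 [0.4523 0.0553 0.0918] [0.4446 0.0464 0.087 ] [0.4621 0.0641 0.0939] [281.59903382 243.90660225]
```

View pics/w11.png

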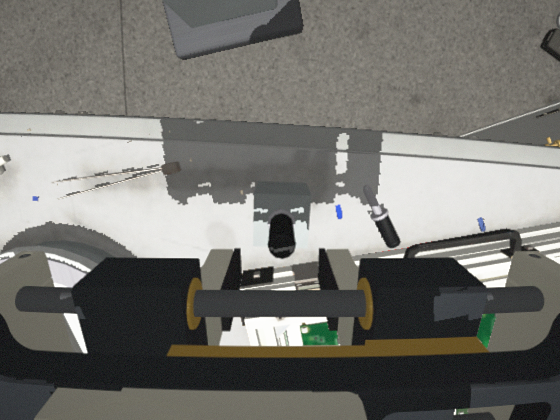

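Request:
arm_command --targets '[[[0, 0, 0], [0, 1.5, -15], 0.5], [[0, 0, 0], [0, 0, -15], 0.5], [[0, 0, 0], [0, 0, -15], 0.5], [[0, 0, 0], [0, 0, -12], 0.5], [[0, 0, 0], [0, 0, 0], 0.5], [[0, 0, 0], [0, 0, 0], 0.5]]'

```text
t: 17.1
eef_pos: [0.4546, 0.0549, 0.2339]
ee_rot: [-3.141, 0.0, 2.941]
force: [0.3, 0.3, 0.5]
width: 0.0439
```

Request:
arm_command --targets '[[[0, 0, 0], [0, 0, 0], 0.7], [[0, 0, 0], [0, 0, 0], 0.75], [[0, 0, 0], [0, 0, 0], 1], [[0, 0, 0], [0, 0, 0], 1], [[0, 0, 0], [0, 0, 0], 1]]' --squeeze 15

```text
t: 17.6
eef_pos: [0.4541, 0.0551, 0.234]
ee_rot: [3.141, 0.001, 2.942]
force: [-0.1, -0.9, 3.8]
width: 0.0176
```

```bash
python3 - <<'E'
from h import *
s=get_state(); print({k:np.round(v,4) for k,v in s.items()})
snap('side','side12'); crop('side12',180,110,380,290,3.5,'side12c')
E
```

```text
{'t': np.float64(17.6), 'q': array([ 5.5340e-01,  1.9560e-01, -6.7660e-01,  1.0000e-04, -6.9790e-01,
       -2.3243e+00]), 'qd': array([-0.0003, -0.0011, -0.0004,  0.0027, -0.0002, -0.0019]), 'joint_efforts': array([-1.10000e-01, -3.48937e+01,  1.94334e+01,  4.53790e+00,
        7.94000e-02,  2.30000e-03]), 'eef_pos': array([0.4541, 0.0551, 0.234 ]), 'ee_rot': array([3.1412e+00, 6.0000e-04, 2.9415e+00]), 'force': array([-0.1048, -0.9318,  3.7667]), 'moment': array([ 0.0052,  0.2139, -0.0084]), 'width': np.float64(0.0176)}
```

View pics/side12c.png

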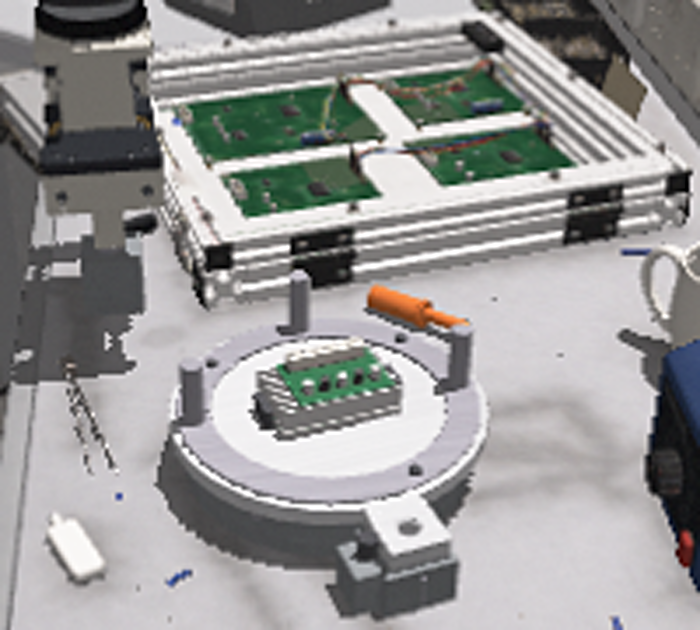

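Request:
arm_command --targets '[[[0, 0, 0], [0, 0, 0], 1], [[0, 0, 0], [0, 0, 5], 1], [[0, 0, 0], [0, 0, 12], 1], [[0, 0, 0], [0, 0, 18], 1], [[0, 0, 0], [0, 0, 20], 1], [[0, 0, 0], [0, 0, 20], 1], [[0, 0, 0], [0, 0, 0], 1]]' --squeeze 25

```text
t: 18.35
eef_pos: [0.4546, 0.0553, 0.3112]
ee_rot: [3.139, 0.003, 2.942]
force: [0.3, 0.3, -1.0]
width: 0.0176
```

```bash
python3 - <<'E'
from h import *
s=get_state(); print({k:np.round(v,4) for k,v in s.items()})
snap('side','side13'); crop('side13',180,90,380,240,3.5,'side13c'); snap('scene','scene13'); crop('scene13',180,180,330,340,4,'scene13c')
E
```

```text
{'t': np.float64(18.35), 'q': array([ 5.5330e-01,  8.4900e-02, -5.8330e-01,  6.0000e-04, -8.9840e-01,
       -2.3243e+00]), 'qd': array([ 0.0005,  0.0315, -0.0443, -0.0169,  0.054 , -0.0009]), 'joint_efforts': array([-1.14700e-01, -3.20647e+01,  2.45778e+01,  5.80570e+00,
       -8.09500e-01,  3.00000e-04]), 'eef_pos': array([0.4546, 0.0553, 0.3112]), 'ee_rot': array([3.139 , 0.0035, 2.9418]), 'force': array([ 0.2581,  0.3314, -1.0366]), 'moment': array([-0.0071, -0.0983,  0.0175]), 'width': np.float64(0.0176)}
```

View pics/scene13c.png

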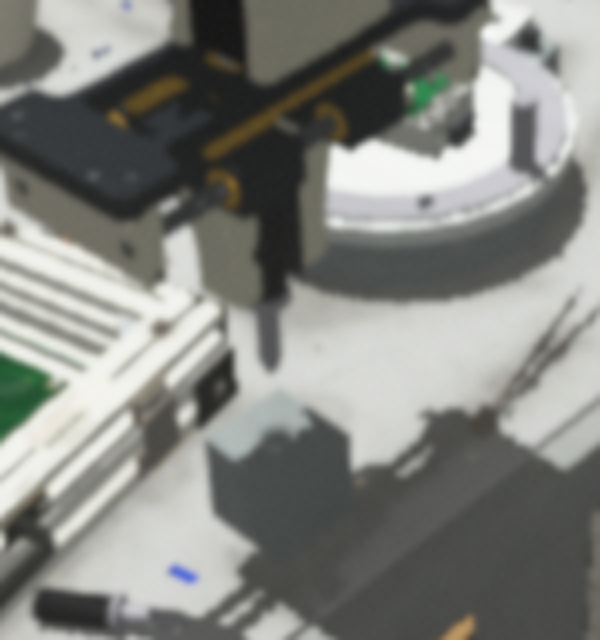

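Request:
arm_command --targets '[[[0, 0, 0], [0, 0, 25], 1], [[0, 0, 0], [5, -10, 25], 1], [[0, 0, 0], [19, -40, 0], 1], [[0, 0, 0], [19, -43, 0], 1], [[0, 0, 0], [19, -45, 0], 1], [[0, 0, 0], [19, -45, 0], 1], [[0, 0, 0], [19, -45, 0], 1], [[0, 0, 0], [19, -45, 0], 1]]'

```text
t: 19.25
eef_pos: [0.5732, -0.22, 0.357]
ee_rot: [3.142, -0.002, 2.941]
force: [1.8, 1.0, -1.8]
width: 0.0174
```

Request:
arm_command --targets '[[[0, 0, 0], [19, -45, 0], 1], [[0, 0, 0], [12, -35, 0], 1], [[0, 0, 0], [6, -12, 0], 1], [[0, 0, 0], [0, 0, 0], 1], [[0, 0, 0], [0, 0, 0], 1], [[0, 0, 0], [0, 0, 0], 1]]'

```text
t: 19.85
eef_pos: [0.6097, -0.3089, 0.3584]
ee_rot: [3.141, -0.001, 2.942]
force: [0.8, 0.3, -0.8]
width: 0.0176
```

```bash
python3 - <<'E'
from h import *
s=get_state(); print({k:np.round(v,4) for k,v in s.items()})
snap('wrist','w14'); snap('side','side14')
w=load('w14'); print(proj(w,[[.536,-.306,.044],[.5366,-.1846,.044]]))
E
```

```text
{'t': np.float64(19.85), 'q': array([-1.8460e-01,  4.0170e-01, -3.0400e-02, -4.0000e-04, -1.1395e+00,
       -1.5853e+00]), 'qd': array([ 0.0046, -0.0105,  0.004 ,  0.0032, -0.0012,  0.0019]), 'joint_efforts': array([-5.99200e-01, -6.00493e+01,  2.85044e+01,  6.83750e+00,
       -7.65000e-02, -4.40000e-03]), 'eef_pos': array([ 0.6097, -0.3089,  0.3584]), 'ee_rot': array([ 3.1413e+00, -8.0000e-04,  2.9423e+00]), 'force': array([ 0.7811,  0.3345, -0.7747]), 'moment': array([-0.0746,  0.0015,  0.0137]), 'width': np.float64(0.0176)}
[[266.46113631 124.40707675]
 [396.06688923  99.14110638]]
```

View pics/w14.png

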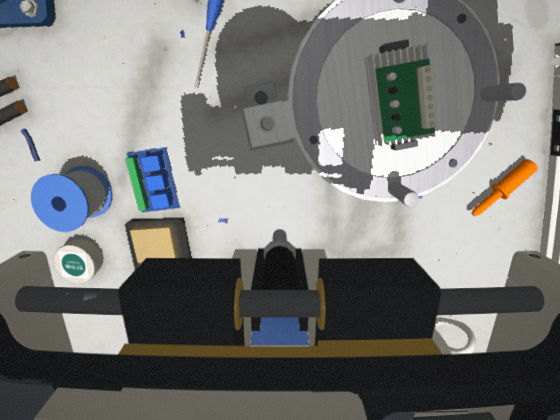

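View pics/side14.png

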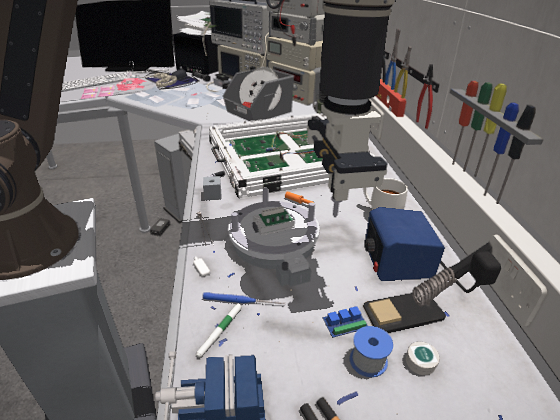

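```bash
python3 - <<'E'
from h import *
crop('w14',220,80,340,260,4,'w14c')
w=load('w14'); g=cv2.cvtColor(w['im'],cv2.COLOR_RGB2GRAY)
u,v=266,124; p=g[v-14:v+15,u-14:u+15]
for f in (.4,.55):
    t=p.min()+f*(float(np.median(p))-p.min()); k,l,s,c=cv2.connectedComponentsWithStats((p<t).astype(np.uint8))
    for i in range(1,k):
        if s[i,4]>20: cc=c[i]+[u-14,v-14]; print('ear',s[i],cc.round(1),onplane(w,cc,.044).round(4))
print(proj(w,[[.6097,-.3089,.1314],[.6097,-.3089,.165]]))
E
```

```text
ear [ 9  8 10 13 35] [263.7 125.9] [[ 0.5368 -0.3088  0.044 ]]
ear [  8   7  13  14 105] [265.8 124.2] [[ 0.5357 -0.3065  0.044 ]]
[[279.07156813 232.56360865]
 [279.05080308 252.69675277]]
```

View pics/w14c.png

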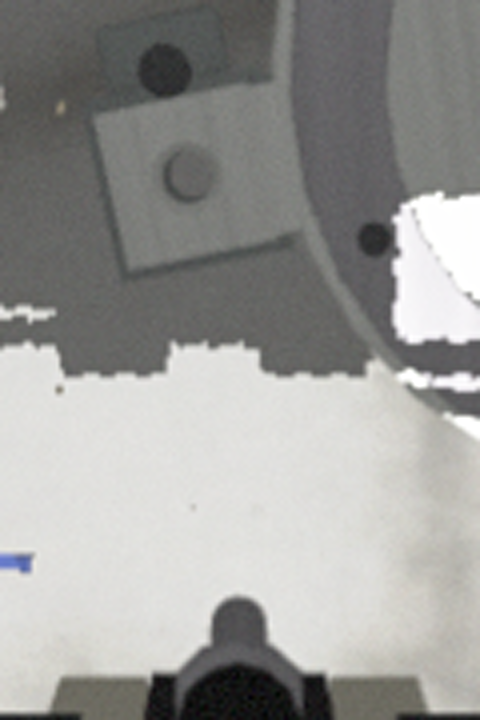

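Request:
arm_command --targets '[[[0, 0, 0], [-30, 1, 0], 1], [[0, 0, 0], [-30, 1, -10], 1], [[0, 0, 0], [-14, 1, -20], 1], [[0, 0, 0], [0, 0, -20], 1], [[0, 0, 0], [0, 0, -17], 1], [[0, 0, 0], [0, 0, 0], 1], [[0, 0, 0], [0, 0, 0], 1], [[0, 0, 0], [0, 0, 0], 1]]'

```text
t: 20.75
eef_pos: [0.5365, -0.3068, 0.293]
ee_rot: [-3.141, 0.002, 2.942]
force: [0.6, 0.0, -1.2]
width: 0.0174
```

```bash
python3 - <<'E'
from h import *
s=get_state(); print({k:np.round(v,4) for k,v in s.items()})
snap('wrist','w15'); snap('side','side15'); crop('side15',250,190,350,290,6,'side15c'); crop('w15',220,130,360,280,4,'w15c')
snap('scene','scene15'); crop('scene15',220,100,360,240,4,'scene15c')
for t in ('side15','scene15','w15'):
    z=load(t); print(t,proj(z,[[.536,-.306,.044],[*s['eef_pos'][:2],s['eef_pos'][2]-.163-.064]]).round(1))
E
```

```text
{'t': np.float64(20.75), 'q': array([-2.0390e-01,  3.5660e-01, -2.6420e-01,  4.0000e-04, -9.4810e-01,
       -1.5666e+00]), 'qd': array([-0.0033, -0.0015,  0.0006, -0.0026,  0.0039, -0.0001]), 'joint_efforts': array([ 2.27000e-02, -5.39263e+01,  2.51983e+01,  6.06890e+00,
       -9.63000e-02, -1.70000e-03]), 'eef_pos': array([ 0.5365, -0.3068,  0.293 ]), 'ee_rot': array([-3.1413e+00,  1.9000e-03,  2.9422e+00]), 'force': array([ 0.563 ,  0.018 , -1.1985]), 'moment': array([-0.0333, -0.0574,  0.0146]), 'width': np.float64(0.0174)}
side15 [[296.7 260.2]
 [297.6 251.8]]
scene15 [[303.2 183.6]
 [303.3 175.3]]
w15 [[280.2 220.6]
 [279.3 231.8]]
```

View pics/side15c.png

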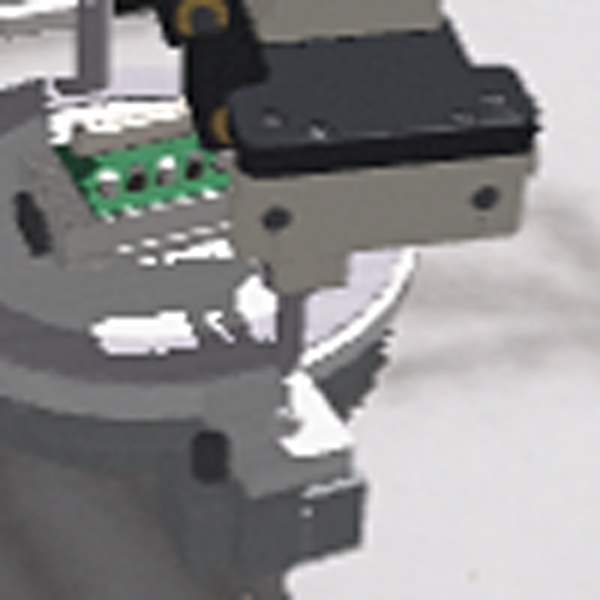

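View pics/w15c.png

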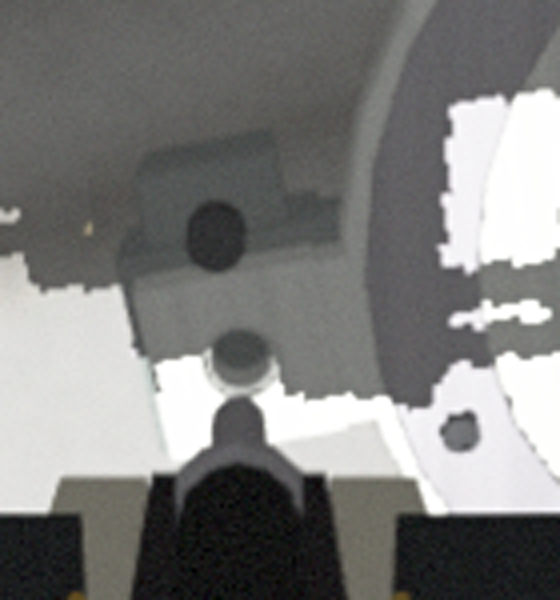

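View pics/scene15c.png

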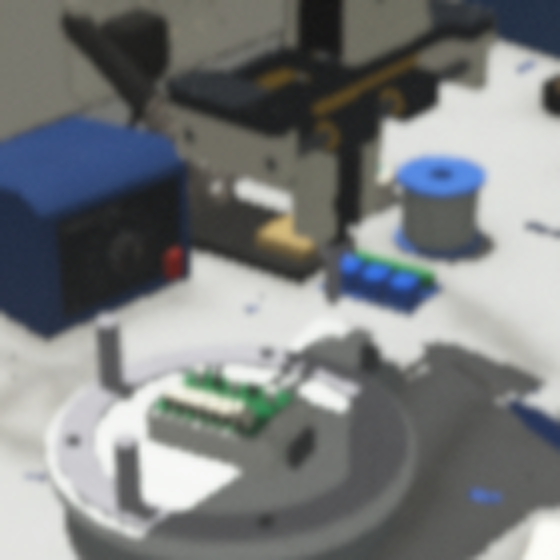

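Request:
arm_command --targets '[[[0, 0, 0], [-0.5, 0.5, -5], 1], [[0, 0, 0], [0, 0, -5], 1], [[0, 0, 0], [0, 0, -4], 1], [[0, 0, 0], [0, 0, -3], 1], [[0, 0, 0], [0, 0, 0], 1], [[0, 0, 0], [0, 0, 0], 1]]'

```text
t: 21.5
eef_pos: [0.5355, -0.3066, 0.2745]
ee_rot: [-3.142, -0.0, 2.941]
force: [0.1, 0.4, -0.8]
width: 0.0172
```

```bash
python3 - <<'E'
from h import *
s=get_state(); print({k:np.round(v,4) for k,v in s.items()})
snap('wrist','w16'); crop('w16',220,130,360,280,4,'w16c')
for t in ('w16',):
    z=load(t); print(t,proj(z,[[.536,-.306,.044],[*s['eef_pos'][:2],s['eef_pos'][2]-.163-.064]]).round(1))
E
```

```text
{'t': np.float64(21.5), 'q': array([-2.0390e-01,  3.7480e-01, -2.8500e-01,  1.0000e-04, -9.1120e-01,
       -1.5672e+00]), 'qd': array([ 0.0018, -0.0037,  0.004 ,  0.0023, -0.0004, -0.0001]), 'joint_efforts': array([-9.90000e-03, -5.48632e+01,  2.46443e+01,  5.91610e+00,
       -7.41000e-02, -3.00000e-04]), 'eef_pos': array([ 0.5355, -0.3066,  0.2745]), 'ee_rot': array([-3.1415e+00, -3.0000e-04,  2.9414e+00]), 'force': array([ 0.093 ,  0.368 , -0.7772]), 'moment': array([-0.0773, -0.039 , -0.0172]), 'width': np.float64(0.0172)}
w16 [[280.1 231.1]
 [279.2 232.4]]
```

View pics/w16c.png

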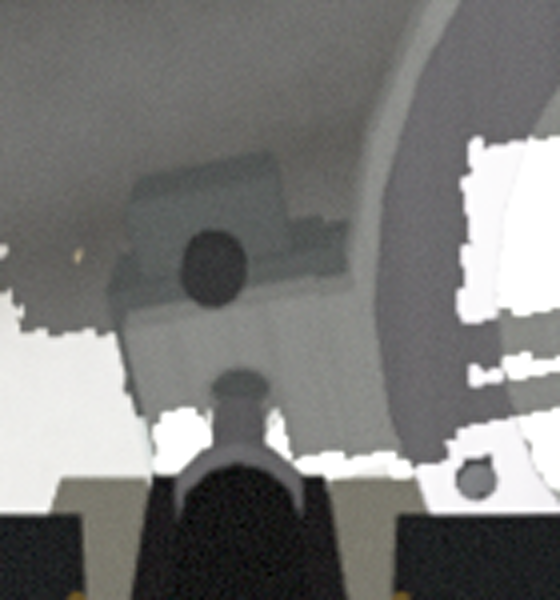

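Request:
arm_command --targets '[[[0, 0, 0], [0.2, 0.3, -2], 1], [[0, 0, 0], [0, 0, -2], 1], [[0, 0, 0], [0, 0, -2], 1], [[0, 0, 0], [0, 0, 0], 1]]'

```text
t: 21.95
eef_pos: [0.5355, -0.3062, 0.2683]
ee_rot: [3.142, -0.001, 2.941]
force: [-0.5, -0.7, -0.3]
width: 0.0175
```

Request:
arm_command --targets '[[[0, 0, 0], [0, 0, -2], 1], [[0, 0, 0], [0, 0, -2], 1], [[0, 0, 0], [0, 0, 0], 1]]'

```text
t: 22.25
eef_pos: [0.5355, -0.3062, 0.2643]
ee_rot: [3.141, -0.001, 2.941]
force: [0.0, -0.7, -0.9]
width: 0.0171
```

```bash
python3 - <<'E'
from h import *
s=get_state(); print({k:np.round(v,4) for k,v in s.items()})
snap('wrist','w17'); crop('w17',220,130,360,280,4,'w17c')
E
```

```text
{'t': np.float64(22.25), 'q': array([-2.0330e-01,  3.8570e-01, -2.9550e-01, -1.0000e-04, -8.9010e-01,
       -1.5678e+00]), 'qd': array([ 0.0007, -0.0027,  0.0036,  0.0022, -0.0048,  0.0001]), 'joint_efforts': array([ 1.83000e-02, -5.56755e+01,  2.45071e+01,  5.89420e+00,
       -4.20000e-03,  4.00000e-04]), 'eef_pos': array([ 0.5355, -0.3062,  0.2643]), 'ee_rot': array([ 3.1415e+00, -5.0000e-04,  2.9413e+00]), 'force': array([ 0.0162, -0.7241, -0.8869]), 'moment': array([-0.064 , -0.0459,  0.03  ]), 'width': np.float64(0.0171)}
```

View pics/w17c.png

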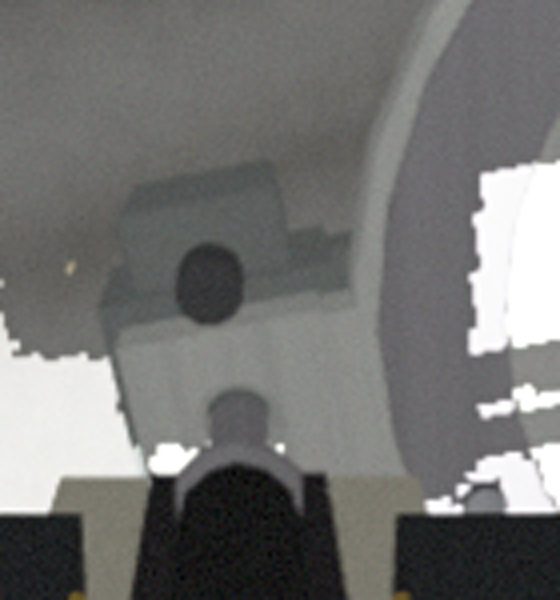

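Request:
arm_command --targets '[[[0, 0, 0], [0, 0, -2], 1], [[0, 0, 0], [0, 0, -2], 1], [[0, 0, 0], [0, 0, -2], 1], [[0, 0, 0], [0, 0, 0], 1]]'

```text
t: 22.7
eef_pos: [0.5356, -0.3062, 0.2583]
ee_rot: [3.142, -0.001, 2.941]
force: [0.1, -0.4, -0.0]
width: 0.0173
```

Request:
arm_command --targets '[[[0, 0, 0], [0, 0, -2], 1], [[0, 0, 0], [0, 0, -2], 1], [[0, 0, 0], [0, 0, 0], 1]]'

```text
t: 23.0
eef_pos: [0.5355, -0.3062, 0.2543]
ee_rot: [3.142, -0.001, 2.941]
force: [-0.7, 0.4, 0.0]
width: 0.0176
```

Request:
arm_command --targets '[[[0, 0, 0], [0, 0, -2], 1], [[0, 0, 0], [0, 0, -2], 1], [[0, 0, 0], [0, 0, 0], 1]]'

```text
t: 23.3
eef_pos: [0.5355, -0.3062, 0.2503]
ee_rot: [3.142, -0.001, 2.941]
force: [0.6, 0.6, -0.3]
width: 0.0176
```

Request:
arm_command --targets '[[[0, 0, 0], [0, 0, -2], 1], [[0, 0, 0], [0, 0, -2], 1], [[0, 0, 0], [0, 0, 0], 1]]'

```text
t: 23.6
eef_pos: [0.5355, -0.3062, 0.2463]
ee_rot: [3.141, -0.001, 2.941]
force: [-0.7, 0.5, -0.4]
width: 0.0177
```

Request:
arm_command --targets '[[[0, 0, 0], [0, 0, -2], 1], [[0, 0, 0], [0, 0, -2], 1], [[0, 0, 0], [0, 0, -2], 1], [[0, 0, 0], [0, 0, -2], 1], [[0, 0, 0], [0, 0, 0], 1]]'

```text
t: 24.1
eef_pos: [0.5355, -0.3062, 0.2382]
ee_rot: [3.142, -0.001, 2.941]
force: [0.2, -0.6, -0.6]
width: 0.0173
```

Request:
arm_command --targets '[[[0, 0, 0], [0, 0, -1], 1], [[0, 0, 0], [0, 0, -1], 1], [[0, 0, 0], [0, 0, 0], 1]]'

```text
t: 24.4
eef_pos: [0.5356, -0.3062, 0.2365]
ee_rot: [3.142, -0.0, 2.941]
force: [-0.3, -0.4, -1.1]
width: 0.0173
```

Request:
arm_command --targets '[[[0, 0, 0], [0, 0, -0.5], 1], [[0, 0, 0], [0, 0, -0.5], 1], [[0, 0, 0], [0, 0, 0], 1]]'

```text
t: 24.7
eef_pos: [0.5357, -0.3062, 0.2356]
ee_rot: [3.142, -0.0, 2.941]
force: [-0.2, 0.6, -0.2]
width: 0.0174
```

Request:
arm_command --targets '[[[0, 0, 0], [0, 0, -0.5], 1], [[0, 0, 0], [0, 0, 0], 1]]'

```text
t: 24.9
eef_pos: [0.5356, -0.3062, 0.2351]
ee_rot: [3.142, -0.0, 2.941]
force: [0.1, -0.2, -1.5]
width: 0.0178
```

Request:
arm_command --targets '[[[0, 0, 0], [0, 0, -0.5], 1], [[0, 0, 0], [0, 0, 0], 1]]'

```text
t: 25.1
eef_pos: [0.5356, -0.3062, 0.2346]
ee_rot: [3.142, -0.0, 2.941]
force: [0.2, 0.3, -1.7]
width: 0.0175
```

Request:
arm_command --targets '[[[0, 0, 0], [0, 0, -0.5], 1], [[0, 0, 0], [0, 0, 0], 1]]'

```text
t: 25.3
eef_pos: [0.5356, -0.3062, 0.2341]
ee_rot: [3.142, -0.0, 2.941]
force: [0.5, 0.1, -0.7]
width: 0.0173
```

Request:
arm_command --targets '[[[0, 0, 0], [0, 0, -0.5], 1], [[0, 0, 0], [0, 0, 0], 1]]'

```text
t: 25.5
eef_pos: [0.5356, -0.3062, 0.2336]
ee_rot: [3.142, -0.0, 2.941]
force: [-0.7, 0.3, 0.0]
width: 0.0176
```

Request:
arm_command --targets '[[[0, 0, 0], [0, 0, -0.3], 1], [[0, 0, 0], [0, 0, 0], 1]]'

```text
t: 25.7
eef_pos: [0.5356, -0.3062, 0.2333]
ee_rot: [3.142, -0.0, 2.941]
force: [-0.1, 0.3, -0.3]
width: 0.0176
```

Request:
arm_command --targets '[[[0, 0, 0], [0, 0, -0.3], 1], [[0, 0, 0], [0, 0, 0], 1]]'

```text
t: 25.9
eef_pos: [0.5357, -0.3063, 0.2331]
ee_rot: [-3.142, 0.0, 2.941]
force: [0.2, -0.2, -0.9]
width: 0.0173
```

Request:
arm_command --targets '[[[0, 0, 0], [0, 0, -0.3], 1], [[0, 0, 0], [0, 0, 0], 1]]'

```text
t: 26.1
eef_pos: [0.5358, -0.3062, 0.2331]
ee_rot: [-3.142, 0.0, 2.942]
force: [-1.0, 0.8, 1.1]
width: 0.0178
```

Request:
arm_command --targets '[[[0, 0, 0], [0, 0, -0.3], 1], [[0, 0, 0], [0, 0, 0], 1]]'

```text
t: 26.3
eef_pos: [0.5359, -0.3062, 0.233]
ee_rot: [-3.141, 0.001, 2.942]
force: [-0.6, 1.6, 4.5]
width: 0.0171
```

Request:
arm_command --targets '[[[0, 0, 0], [0, 0, 0.4], 1], [[0, 0, 0], [0, 0, 0], 0.74], [[0, 0, 0], [0, 0, 0], 0.7], [[0, 0, 0], [0, 0, 0], 0.6], [[0, 0, 0], [0, 0, 0], 0.6], [[0, 0, 0], [0, 0, 0], 0.6]]' --squeeze 10

```text
t: 26.9
eef_pos: [0.5356, -0.3063, 0.2327]
ee_rot: [3.142, -0.0, 2.941]
force: [0.6, 0.5, -0.2]
width: 0.0348
```

```bash
python3 - <<'E'
from h import *
s=get_state(); print({k:np.round(v,4) for k,v in s.items()})
snap('wrist','w18'); crop('w18',200,130,380,280,4,'w18c')
E
```

```text
{'t': np.float64(26.9), 'q': array([-0.2033,  0.4218, -0.3251, -0.    , -0.824 , -1.5677]), 'qd': array([-0.0007, -0.0007,  0.0016, -0.0004, -0.0002, -0.0007]), 'joint_efforts': array([-4.30000e-03, -5.64873e+01,  2.27757e+01,  5.42380e+00,
       -8.02000e-02, -1.00000e-04]), 'eef_pos': array([ 0.5356, -0.3063,  0.2327]), 'ee_rot': array([ 3.1416e+00, -2.0000e-04,  2.9414e+00]), 'force': array([ 0.6018,  0.5173, -0.176 ]), 'moment': array([-0.0485, -0.039 , -0.0082]), 'width': np.float64(0.0348)}
```

View pics/w18c.png

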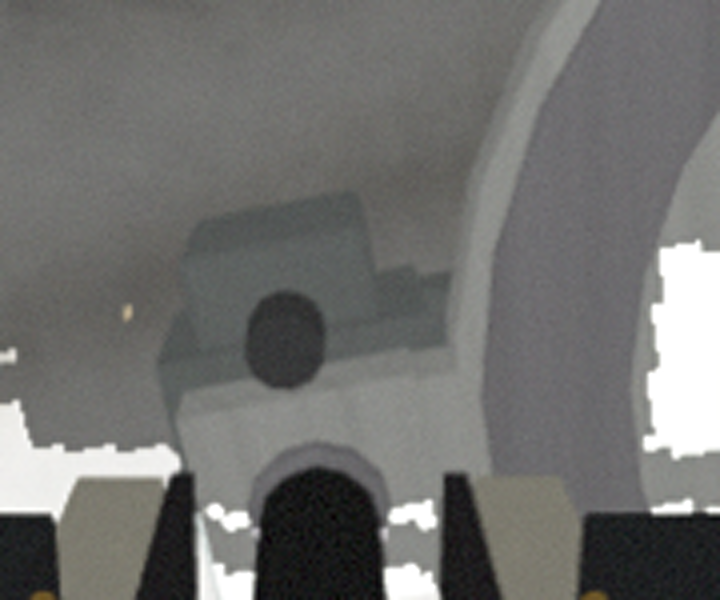

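Request:
arm_command --targets '[[[0, 0, 0], [0, 0, 5], 0.6], [[0, 0, 0], [0, 0, 10], 0.6], [[0, 0, 0], [0, 0, 25], 0.6], [[0, 0, 0], [0, 0, 40], 0.5], [[0, 0, 0], [25, 0, 30], 0.5], [[0, 0, 0], [35, 0, 15], 0.5], [[0, 0, 0], [20, 0, 0], 0.5], [[0, 0, 0], [0, 0, 0], 0.5]]'

```text
t: 27.75
eef_pos: [0.6177, -0.306, 0.359]
ee_rot: [-3.141, 0.002, 2.942]
force: [-0.8, 0.1, -0.6]
width: 0.0438
```

Request:
arm_command --targets '[[[0, 0, 0], [0, 0, 0], 0.5], [[0, 0, 0], [0, 0, 0], 0.5]]'

```text
t: 27.95
eef_pos: [0.6149, -0.3062, 0.3579]
ee_rot: [3.142, -0.001, 2.941]
force: [-0.3, -0.0, -0.2]
width: 0.0434
```

```bash
python3 - <<'E'
from h import *
s=get_state(); print({k:np.round(v,4) for k,v in s.items()})
snap('wrist','w19'); crop('w19',190,60,390,210,4,'w19c'); snap('side','side19'); crop('side19',190,130,410,300,3.5,'side19c')
w=load('w19'); H,W=w['d'].shape; uv=np.stack(np.meshgrid(np.arange(W),np.arange(H)),-1).reshape(-1,2)
P=w['eye']+w['d'].reshape(-1,1)*rays(w,uv)
D=np.hypot(P[:,0]-.536,P[:,1]+.306)
m=(P[:,2]>.086)&(P[:,2]<.1)&(D<.02); q=P[m]; print('pin top',m.sum(),q.mean(0).round(4),np.median(q[:,2]))
m=(P[:,2]>.0465)&(P[:,2]<.052)&(D<.013); print('collar',m.sum(),P[m].mean(0).round(4))
E
```

```text
{'t': np.float64(27.95), 'q': array([-1.7910e-01,  4.0740e-01, -2.2600e-02, -1.0000e-04, -1.1414e+00,
       -1.5920e+00]), 'qd': array([-0.0016, -0.0036, -0.0028,  0.0017,  0.0033, -0.0005]), 'joint_efforts': array([  0.2041, -60.5342,  28.5067,   6.7336,  -0.0741,  -0.    ]), 'eef_pos': array([ 0.6149, -0.3062,  0.3579]), 'ee_rot': array([ 3.1415e+00, -7.0000e-04,  2.9412e+00]), 'force': array([-0.2932, -0.027 , -0.1728]), 'moment': array([-0.0426, -0.0365, -0.0717]), 'width': np.float64(0.0434)}
pin top 438 [ 0.5358 -0.3058  0.0911] 0.09128472463965502
collar 57 [ 0.5349 -0.299   0.0475]
```

View pics/w19c.png

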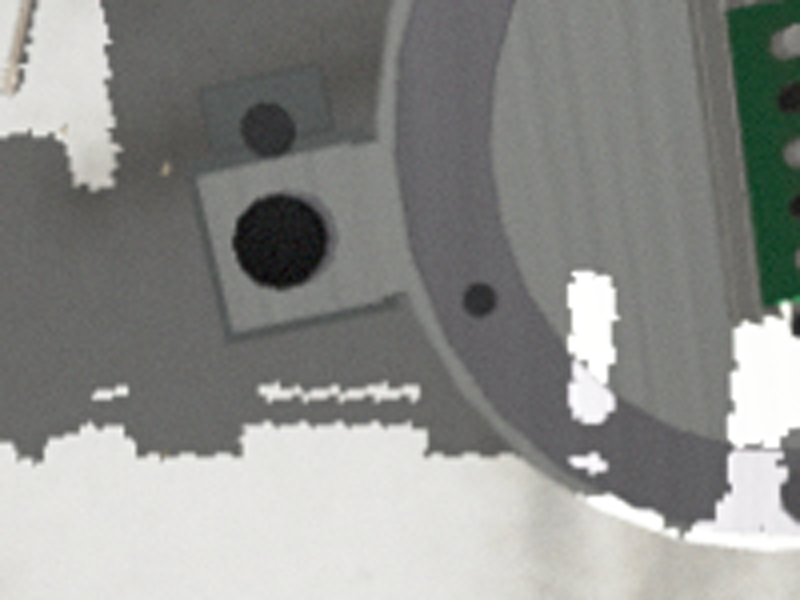

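View pics/side19c.png

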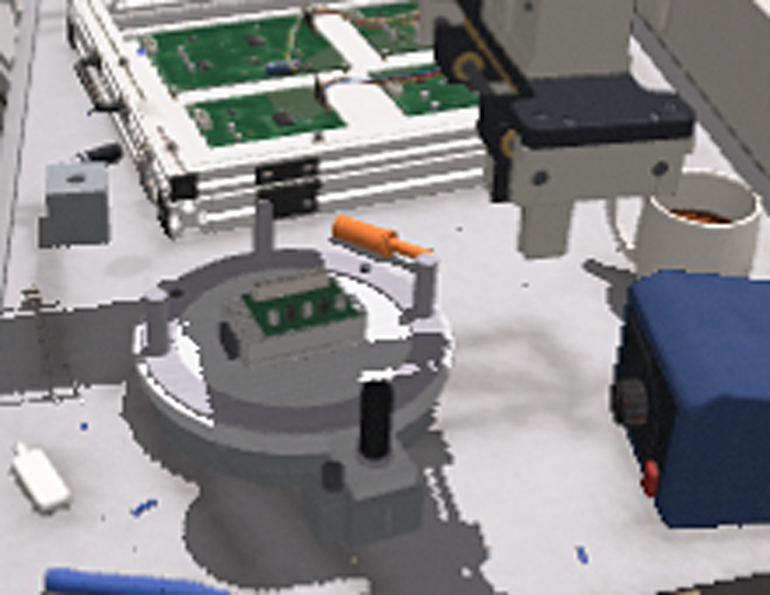

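```bash
python3 - <<'E'
from h import *
print(job_done())
E
```

```text
the job is handed in; nothing more can be done
None
```

The plate is home against its stop, and the lock pin is through the ear into the index hole and released. I handed the job in at about 28 s of the 69 s allowed.

- **Turning the plate:** I straddled the post beside the index block with the fingers and turned the plate clockwise about 1.9 rad until the ear met the stop. I held it there for over a second at about 10 N on the wrist sensor; no reading went above about 11 N. I then backed off and lifted clear.
- **Inserting the pin:** I took the black pin from the parking block and lowered it into the hole in small steps. There was no resistance until the collar seated, at about 4.5 N. Then I let go and lifted away.
- **Last checks:**
  - The pin's grip top measured at (0.536, -0.306), at most about 1 mm from the hole as measured, and 91 to 92 mm high, against 92 mm expected when home.
  - It looked upright in the side and wrist views.
  - The ear was at the stop, with any gap too small to measure, under about 1 mm.
  - The gripper was clear of everything.

**Disagreements:**
- The side camera put the index hole 1 to 3 mm away from where the wrist camera did. I used the wrist values, and the pin went in without force.
- The collar height could not be read cleanly from the depth picture, so I judged the seating from the grip top and the contact force.
- The two look-alike pins (the orange one and the small black one) had tipped over when I looked early in the turn. I never touched them, and both stayed on the bench.
- I did not measure the bystanders at the end. The driver and adapter looked undisturbed in the last side picture. The tweezers were partly in shadow and the relay board was last seen earlier; I never touched any of the four.

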